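# Make up two bolt sets

## Robot

A 6-joint arm with a two-finger parallel gripper is mounted at the origin on the work surface. World frame = base frame: x ahead of the robot, y to its left, z up, the work surface at z = 0. Lengths are in m, angles in rad, forces in N, time in s.
With the tool pointing down it reaches from about 0.425 to 0.95 m from the base axis. Payload 3.5 kg.
Tool frame: the origin (TCP) lies on the centre line of the jaws, within the pads' length; the fingertips stand ahead of it and the grasp point (between the pads) lies 8 mm behind it (manip.finger_overhang is the z of the fingertips in the tool frame, in m); z points along the fingers, x is the direction in which the jaws open and shut, and the axes are right-handed (so a half turn about z gives the same grasp; the last joint's range is limited). The gripper opens to 85 mm and grips with 20 to 120 N. Pads are 22 mm wide; open, the fingers measure 114 mm over their backs; the gripper's body (76 mm by 85 mm) begins 54 mm behind the grasp point. The pads swing forward as they close: fully open they stand 13 mm farther back than shut.
Start: joints at [1.136, 0.286, 1.577, -0, 1.279, -0.15], TCP at [0.19, 0.648, 0.242] pointing down, gripper open.
Joint ranges: [-2.77, 2.77], [-0.9, 2.22], [0.21, 2.48], [-1.53, 4.67], [0.24, 2.81], [-2.84, 2.84]. Speed limits (rad/s): [2.79, 2.79, 3.14, 3.14, 3.14, 3.14].

## Interface

Orientations are given as a unit quaternion [w, x, y, z].
In Python, from plant import manip gives the robot as it stands. The module is installed in compiled form; this text tells all that it offers.
- The arm moves only by the tool move_arm, never from a script. Its argument "rows" is a list of rows, each a list of 3 entries, a list of its own where there are three numbers: the shift along the tool's x, y, z in cm, then the turn, a rotation vector about the tool's x, y, z in rad, then the opening, from -1 (shut) to 1 (fully open). In form: [[[dx, dy, dz], [rx, ry, rz], fingers], ...]. A call has 1 to 8 rows; each row shifts and turns the pose as measured when the row begins, along the tool's axes as they then stand; what a row does not reach is not made up. A row lasts 1/8 s, in which the tool goes at most 62.5 mm and 10.7 degrees, less where a joint would pass 70% of its speed; a pose out of reach is approached as far as the arm can. A call is refused whole if a number of a shift passes 6.25 or a number of a turn 0.188, either way. A call with a gripper value outside its range is refused whole. The fingers move at their own pace and stop on an object; "grip_force" is the grip in N (left out, the last holds). Time passes only in rows, so rows that do not move let the fingers close. It gives the time, the measured TCP pose, the force and the opening at its end, in the units of the state.
- manip.get_obs(): the state, without advancing time (a new reading comes with each control period).
- manip.read_camera(name): name is "side" or "top"; returns a dict with "frame" (400x640x3 uint8, red, green, blue), "K" (3x3 intrinsics, pixels), "cam_to_world" (4x4, takes a point from camera to world coordinates). Camera axes: x right, y down, z forward; pixel columns grow to the right and rows downward; lengths in m; the calibration is good to about 2 mm. A picture is of the moment at which its call begins. There is no depth.
- manip.hand_in(): hands the job in, once; it reports no verdict.
The state is a dict: "time_s": time; "qpos": joint angles; "qd": joint speeds; "tau": joint torques, N m; "position": TCP position; "tcp_rot": TCP orientation; "contact_force": force on the tool from outside, world axes, zero at the start; "wrist_torque": the same for the moment, N m; "finger_gap": finger opening in m.
Only numpy, scipy, OpenCV 4.12 (cv2) and the standard library are available. Lean on these libraries where they do the work, as an engineer would, in place of code of your own. Each camera call takes 0.05 s, during which the arm holds its last target.

## Task

Make up the two bolt sets whose bolts stand head-down in the grey blocks. On the thick black bolt slip first the black spring washer, then the big bright flat washer, then the blue bush; on the thin bright bolt slip first the small brass-coloured washer, then the aluminium spacer sleeve. Each piece must lie flat on the one below, the first ones against the bolt head; let go of everything and leave the loose nut, the socket and the tin where they are.

Things in the scene. Friction and masses are not known exactly. Their poses are not given: they have to be found in the camera images.
- spring_washer: Black split spring washer, a ring with a narrow gap: outside diameter 50 mm, bore 33 mm, 8 mm high. Loose; the origin is the centre of the ring (mid-height), z along its axis; either face may be up. At the start its axis is vertical.
- big_washer: Big bright steel flat washer: outside diameter 56 mm, bore 33 mm, 10 mm thick. Loose; the origin is the centre of the ring (mid-height), z along its axis; either face may be up. At the start its axis is vertical.
- bush: Blue ribbed isolator bush of hard rigid plastic, a thick ring: outside diameter 58 mm, bore 33 mm, 25 mm high. Loose; the origin is the centre of the ring (mid-height), z along its axis; either face may be up. At the start its axis is vertical.
- small_washer: Small yellow, brass-coloured flat washer: outside diameter 44 mm, bore 23 mm, 8 mm thick. Loose; the origin is the centre of the ring (mid-height), z along its axis; either face may be up. At the start its axis is vertical.
- sleeve: Aluminium spacer sleeve, a short tube: outside diameter 32 mm, bore 23 mm, 32 mm high, standing upright on the bench. Loose; the origin is the centre of the ring (mid-height), z along its axis; either face may be up. At the start its axis is vertical.
- thick_bolt: Thick black hex bolt standing head-down in a grey block 80 x 80 x 30 mm that is fixed to the bench. The origin is on the bolt's axis at bench level, z up along the bolt. The bearing face of the head (46 mm across flats), on which the first piece lies, is 38 mm above the origin; the shank is 29.5 mm in diameter and its tip is 98 mm above the origin; over the last 12 mm it tapers to 18 mm. The rings with a 33 mm bore slide down it freely.
- thin_bolt: Thin bright hex bolt standing head-down in a like grey block 80 x 80 x 30 mm that is fixed to the bench. The origin is on the bolt's axis at bench level, z up along the bolt. The bearing face of the head (30 mm across flats) is 38 mm above the origin; the shank is 19.7 mm in diameter and its tip is 98 mm above the origin; over the last 12 mm it tapers to 12 mm. The rings with a 23 mm bore slide down it freely.
- nut: Bystander: loose bright hex nut, 46 mm across flats, 24 mm high, lying flat between the two blocks. Origin at the centre of its underside.
- socket: Bystander: loose dark wrench socket, 38 mm in diameter, 45 mm high, standing on its closed end. Origin at the centre of its underside.
- tin: Bystander: loose round red tin with a bright lid, 50 mm in diameter, 36 mm high. Origin at the centre of its underside.
There are look-alikes about, which are no part of the job. Of the things like the bush, leave any that is green; of the rest the smaller one is meant.

How it is judged:
At the end, for the whole second after the job is handed in: Thick bolt, from the head up: spring washer, big washer, bush; thin bolt: small washer, sleeve. Each centre within 5 mm of the bolt axis and 3 mm of its stacked height (42, 51, 68.5 mm; 42, 62 mm above the bolt origin), level to 0.1 rad, slower than 0.02 m/s (horizontal distance between each of spring_washer, big_washer, bush and thick_bolt below 0.005 m and z of spring_washer in the frame of thick_bolt between 0.039 and 0.045 m and angle between the z axis of each of spring_washer, big_washer, bush and the z axis of thick_bolt, either way round below 0.1 rad and linear speed of each of spring_washer, big_washer, bush, small_washer, sleeve below 0.02 m/s and z of big_washer in the frame of thick_bolt between 0.048 and 0.054 m and z of bush in the frame of thick_bolt between 0.0655 and 0.0715 m and horizontal distance between each of small_washer, sleeve and thin_bolt below 0.005 m and z of small_washer in the frame of thin_bolt between 0.039 and 0.045 m and angle between the z axis of each of small_washer, sleeve and the z axis of thin_bolt, either way round below 0.1 rad and z of sleeve in the frame of thin_bolt between 0.059 and 0.065 m); the robot touches nothing.
It fails at once if the nut is pushed more than 15 mm from its place (distance of nut from where it was at the start of the episode above 0.015 m).
It fails at once if the socket is pushed more than 15 mm from its place (distance of socket from where it was at the start of the episode above 0.015 m).
It fails at once if the tin is pushed more than 15 mm from its place (distance of tin from where it was at the start of the episode above 0.015 m).
It also fails if it takes over 120 s, if anything falls off the work surface, if the arm or the gripper's body presses on something with over 40 N, if the wrist force passes 120 N, or if a joint passes its speed limit or range.

## Working session

There is one attempt and no reset: what is moved stays moved. The work goes in short steps, Python scripts to look and compute and a tool call to move; the robot and the scene stay as the last step left them, time stands still between calls to the robot, and variables do not carry over. Pictures are saved under pics/ and viewed, and the job is handed in when it is done.

Besides the shell and the picture viewer there is one more tool, called after "Call:" as name(argument=value, ...), one argument or row to a line, values as JSON. move_arm: Moves the arm, as the interface text tells. Its arguments: {"type":"object","properties":{"rows":{"type":"array","items":{"type":"array"}},"grip_force":{"type":"number"}},"required":["rows"]}

```bash
mkdir -p pics; python3 - <<'E'
from plant import manip
import cv2
o=manip.get_obs();print(o, manip.finger_overhang)
for n in("side","top"):
    r=manip.read_camera(n);cv2.imwrite(f"pics/{n}0.png",r["frame"][:,:,::-1]);print(n,r["K"],r["cam_to_world"])
E
```

```text
{'time_s': 0.0, 'qpos': array([ 1.13601030e+00,  2.87186996e-01,  1.57820735e+00, -1.78635579e-05,
        1.27859467e+00, -1.50010075e-01]), 'qd': array([ 0.00038815, -0.00165833, -0.00079438,  0.00039605,  0.00240673,
       -0.00042434]), 'tau': array([ 7.56440950e-04, -4.05992639e+01, -2.92619956e+01, -8.47392539e-05,
        5.99152714e-03, -2.72431225e-05]), 'position': array([0.18934412, 0.64722917, 0.2409165 ]), 'tcp_rot': array([ 5.74594623e-04,  8.00292333e-01,  5.99608827e-01, -1.05144875e-03]), 'contact_force': array([ 0.28898937, -0.42751538,  0.25140591]), 'wrist_torque': array([-0.04332702,  0.1055462 , -0.02637738]), 'finger_gap': 0.08529704432443008} 0.011
side [[465.23452497   0.         321.41878119]
 [  0.         465.23452497 195.43768885]
 [  0.           0.           1.        ]] [[ 0.95635223 -0.16893739  0.23843356  0.24789929]
 [-0.29218831 -0.56414419  0.77224823 -0.83918152]
 [ 0.0040493  -0.80820881 -0.58888209  0.75112453]
 [ 0.          0.          0.          1.        ]]
top [[396.03292803   0.         327.84738052]
 [  0.         396.03292803 196.175864  ]
 [  0.           0.           1.        ]] [[ 7.14099796e-04 -9.94446073e-01  1.05244940e-01  4.27512162e-01]
 [-9.99989840e-01 -1.17855542e-03 -4.35096704e-03  4.96583335e-02]
 [ 4.45083909e-03 -1.05240764e-01 -9.94436811e-01  9.87884438e-01]
 [ 0.00000000e+00  0.00000000e+00  0.00000000e+00  1.00000000e+00]]
```

View pics/side0.png

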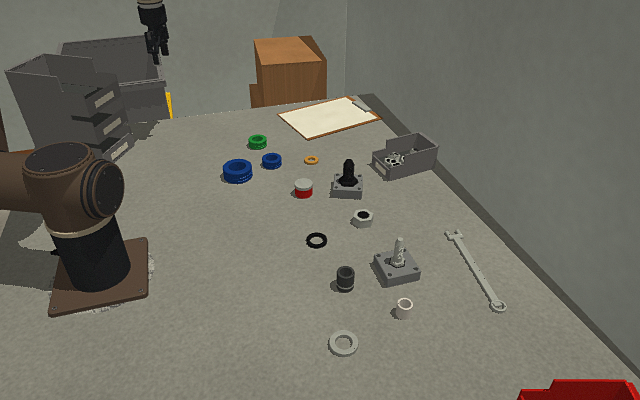

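View pics/top0.png

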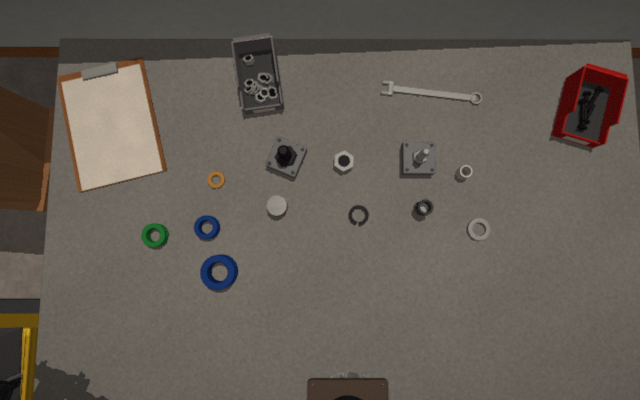

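The two views show all the pieces. The top view has the small washer at about (216,180), bush (207,228), thick bolt (285,155) and thin bolt (421,157). It also has the sleeve (465,172), big washer (479,230), spring washer (358,215), socket (424,208), tin (277,206) and nut (344,161). The larger blue ring at (219,272) and the green one are decoys. Next I measure them.

```bash
cat > h.py <<'E'
import numpy as np, cv2
from plant import manip
def cam(n): return manip.read_camera(n)
def ray(c,uv,z):
    T=c["cam_to_world"]; d=T[:3,:3]@np.linalg.solve(c["K"],[uv[0],uv[1],1.]); o=T[:3,3]
    return o+d*(z-o[2])/d[2]
def proj(c,p):
    T=c["cam_to_world"]; q=c["K"]@(T[:3,:3].T@(np.asarray(p)-T[:3,3])); return q[:2]/q[2]
def crop(c,uv,r,s,fn):
    u,v=map(int,uv); f=c["frame"][max(0,v-r):v+r,max(0,u-r):u+r,::-1]
    cv2.imwrite(fn,cv2.resize(f,None,fx=s,fy=s,interpolation=cv2.INTER_CUBIC))
E
python3 - <<'E'
from h import *
t=cam("top");f=t["frame"]
tiles=[]
for n,(u,v) in dict(sw=(358,215),big=(479,230),bush=(207,228),small=(216,180),sleeve=(465,172),thick=(285,155),thin=(421,157),sock=(424,208)).items():
    p=f[v-24:v+24,u-24:u+24,::-1]; p=cv2.resize(p,(196,196),interpolation=cv2.INTER_NEAREST);tiles.append(p)
cv2.imwrite("pics/tiles.png",np.vstack([np.hstack(tiles[:4]),np.hstack(tiles[4:])]))
s=cam("side");f=s["frame"];tiles=[]
for (u,v) in [(317,240),(343,343),(272,160),(312,160),(404,308),(347,180),(398,260),(345,278)]:
    p=f[v-28:v+28,u-28:u+28,::-1]; p=cv2.resize(p,(196,196),interpolation=cv2.INTER_NEAREST);tiles.append(p)
cv2.imwrite("pics/tiles_s.png",np.vstack([np.hstack(tiles[:4]),np.hstack(tiles[4:])]))
E
```

```text
(no output)
```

View pics/tiles.png

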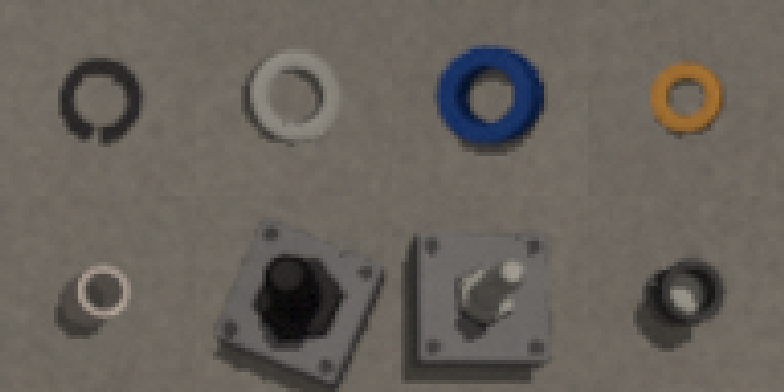

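View pics/tiles_s.png

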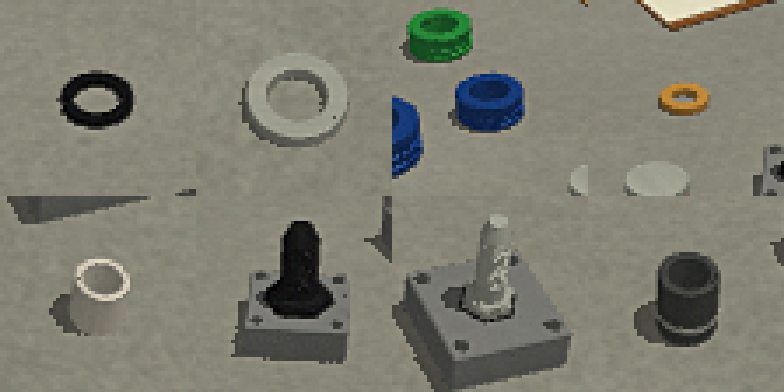

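```bash
cat > meas.py <<'E'
from h import *
def meas(c,uv,mask,z,r=26,s=8):
    u,v=map(int,uv); x0,y0=u-r,v-r
    f=c["frame"][y0:v+r,x0:u+r]
    F=cv2.resize(f,None,fx=s,fy=s,interpolation=cv2.INTER_CUBIC).astype(int)
    m=mask(F).astype(np.uint8)
    n,l,st,ce=cv2.connectedComponentsWithStats(m)
    # biggest component near the centre
    k=min((i for i in range(1,n) if st[i,4]>200),key=lambda i:np.hypot(*(ce[i]-r*s))-st[i,4]*.02)
    m=(l==k).astype(np.uint8)
    cs,_=cv2.findContours(m,cv2.RETR_EXTERNAL,cv2.CHAIN_APPROX_NONE)
    h=cv2.convexHull(max(cs,key=cv2.contourArea)).reshape(-1,2)
    px=np.array([[(a+.5)/s-.5+x0,(b+.5)/s-.5+y0] for a,b in h])
    # world outline on the plane, min enclosing circle + ellipse
    w=np.array([ray(c,p,z)[:2] for p in px])*1000
    (cx,cy),R=cv2.minEnclosingCircle(w.astype(np.float32))
    (ex,ey),(d1,d2),_=cv2.fitEllipse(w.astype(np.float32))
    return np.round([cx,cy,2*R,ex,ey,d1,d2],1)
R,G,B=(lambda F:F[...,0]),(lambda F:F[...,1]),(lambda F:F[...,2])
blue=lambda F:(B(F)-R(F)>50)
brass=lambda F:(R(F)-B(F)>60)
dark=lambda F:(F.sum(2)<210)
bright=lambda F:(F.sum(2)>400)
E
python3 - <<'E'
from meas import *
t=cam("top");s=cam("side")
def show(n,a,b,mk,z):
    print(n,"top",meas(t,a,mk,z),"side",meas(s,b,mk,z))
show("sw",(358,215),(317,240),dark,.008)
show("big",(479,230),(343,343),bright,.010)
show("bush",(207,228),(272,160),blue,.025)
show("small",(216,180),(312,160),brass,.008)
show("sleeve",(465,172),(404,308),bright,.032)
for uv in [(465,172),(479,230),(358,215),(500,300)]: print(t["frame"][uv[1]-8:uv[1]+9:2,uv[0]].tolist())
E
```

```text
sw top [483.7 -29.6  52.6 484.  -29.2  49.6  52.4] side [483.3 -34.2  58.2 483.3 -34.2  52.   58.8]
big top [ 461.  -318.9   41.3  458.3 -321.1   31.2   41.9] side [ 439.4 -307.6  100.5  432.1 -310.2   80.4  105.5]
bush top [454.7 339.3  60.6 454.8 339.7  55.4  60.6] side [451.8 324.4  90.8 452.  324.6  62.8  92.4]
small top [573.7 325.8  43.8 573.5 325.8  42.7  43.5] side [572.8 321.   52.7 572.8 321.4  44.9  53.4]
sleeve top [ 591.8 -292.3   31.2  591.9 -292.3   30.5   30.9] side [ 602.2 -291.5   52.7  601.4 -290.5   37.4   53.1]
[[124, 117, 108], [145, 134, 125], [82, 76, 72], [74, 69, 65], [62, 59, 54], [64, 61, 55], [158, 146, 136], [75, 70, 64], [99, 94, 86]]
[[100, 97, 90], [94, 90, 83], [111, 105, 97], [112, 105, 97], [111, 106, 97], [111, 105, 97], [110, 103, 95], [125, 120, 112], [136, 131, 123]]
[[43, 40, 41], [84, 80, 74], [112, 106, 97], [110, 104, 95], [112, 106, 97], [112, 107, 98], [113, 106, 98], [102, 96, 89], [77, 72, 69]]
[[108, 102, 94], [105, 100, 91], [106, 100, 92], [106, 99, 92], [106, 100, 92], [105, 99, 91], [105, 99, 91], [110, 103, 96], [106, 100, 91]]
```

```bash
python3 - <<'E'
from meas import *
t=cam("top");s=cam("side")
b2=lambda F:(F.sum(2)>365)
for z in (.010,):print("big",meas(t,(479,230),b2,z),meas(s,(343,343),lambda F:(F.sum(2)>450),z))
print("thick",ray(t,(285.5,156),.03),ray(t,(283.0,148.9),.098))
print("thin",ray(t,(418.9,157.1),.03),ray(t,(425.9,150.9),.098))
print("thintip",meas(t,(426,151),lambda F:(F.sum(2)>480),.098,r=10))
print("thicktip",meas(t,(283,149),lambda F:(F.sum(2)<150)&(F.sum(2)>90),.098,r=10))
# block top masks by side/top views, upsampled crop for tips
f=t["frame"]
for (u,v) in((283,149),(426,151)): print(f[v-7:v+8,u-7:u+8].sum(2))
tiles=[]
for c,(u,v) in ((t,(285,153)),(t,(422,155)),(s,(347,180)),(s,(398,260))):
    p=c["frame"][v-32:v+32,u-32:u+32,::-1]; p=cv2.resize(p,(384,300) if 0 else (290,290),interpolation=cv2.INTER_NEAREST);tiles.append(p)
cv2.imwrite("pics/bolts.png",np.vstack([np.hstack(tiles[:2]),np.hstack(tiles[2:])]))
E
```

```text
big [ 450.6 -327.5   53.8  451.1 -327.    51.9   52.7] [ 451.2 -327.6   54.3  450.9 -327.5   52.8   53.4]
thick [0.62804626 0.14960517 0.03      ] [0.63030843 0.14842298 0.098     ]
thin [ 0.62583538 -0.17849652  0.03      ] [ 0.62620998 -0.17868448  0.098     ]Traceback (most recent call last):
  File "<stdin>", line 7, in <module>
  File "meas.py", line 9, in meas
    k=min((i for i in range(1,n) if st[i,4]>200),key=lambda i:np.hypot(*(ce[i]-r*s))-st[i,4]*.02)
ValueError: min() iterable argument is empty
```

```bash
python3 - <<'E'
from meas import *
t=cam("top");s=cam("side")
tiles=[]
for c,(u,v),P in ((t,(285,153),(.629,.149)),(t,(422,155),(.626,-.1786)),(s,(347,180),(.629,.149)),(s,(398,260),(.626,-.1786))):
    p=c["frame"][v-32:v+32,u-32:u+32,::-1]; p=cv2.resize(p,(290,290),interpolation=cv2.INTER_NEAREST);k=290/64
    rr=(.009 if P[1]>0 else .006)
    for z,rad in((.098,rr),(.03,.0)):
        for a in np.linspace(0,6.28,16):
            q=proj(c,[P[0]+rad*np.cos(a),P[1]+rad*np.sin(a),z]); cv2.circle(p,(int((q[0]+.5-u+32)*k),int((q[1]+.5-v+32)*k)),1,(0,0,255),-1)
    tiles.append(p)
cv2.imwrite("pics/bolts.png",np.vstack([np.hstack(tiles[:2]),np.hstack(tiles[2:])]))
E
```

```text
(no output)
```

View pics/bolts.png

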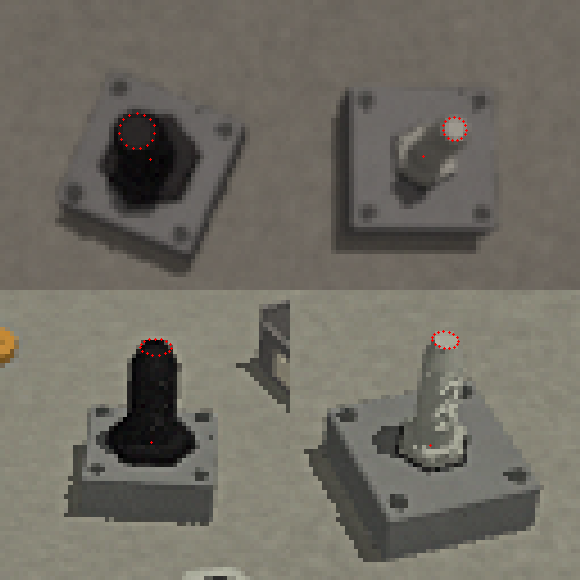

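The tip and block projections agree in both views, giving a thick bolt at (0.629, 0.149) and a thin bolt at (0.626, -0.1786). First I turn the tool so that its x axis lies along world y.

Call:
move_arm(
  rows=[
    [[0,0,0],[0,0,-0.142],0.41],
    [[0,0,0],[0,0,-0.142],0.41],
    [[-4,5,0.5],[0,0,0],0.41],
    [[-4,5,0.5],[0,0,0],0.41],
    [[-4,5,0.5],[0,0,0],0.41],
    [[-4,5,0.5],[0,0,0],0.41],
    [[-4,5,0.5],[0,0,0],0.41],
    [[0,0,0],[0,0,0],0.41],
  ],
  grip_force=40,
)

```text
time_s: 1.5
position: [0.4397, 0.453, 0.2187]
tcp_rot: [-0.0, 0.703, 0.712, 0.002]
contact_force: [-0.7, 0.5, 0.4]
finger_gap: 0.0604
```

```bash
cat > go.py <<'E'
import sys
from h import *
from scipy.spatial.transform import Rotation as Ro
def go(p,yaw=90):
    o=manip.get_obs(); q=o["tcp_rot"]; R=Ro.from_quat([q[1],q[2],q[3],q[0]])
    a=np.deg2rad(yaw); x=np.array([np.cos(a),np.sin(a),0]); z=np.array([0,0,-1.]); D=Ro.from_matrix(np.c_[x,np.cross(z,x),z])
    if p is not None: print("shift cm",np.round(R.inv().apply(np.array(p)-o["position"])*100,2),"turn",np.round((R.inv()*D).as_rotvec(),3))
    print("t %.2f pos %s F %s gap %.1f q6 %.2f"%(o["time_s"],np.round(o["position"]*1000,1),np.round(o["contact_force"],1),o["finger_gap"]*1000,o["qpos"][5]),manip.finger_overhang)
if __name__=="__main__": go([float(v) for v in sys.argv[1:4]] if len(sys.argv)>3 else None)
E
python3 go.py .484 -.029 .10
```

```text
shift cm [-48.29   3.79  11.71] turn [ 0.003 -0.004  0.013]
t 1.50 pos [439.7 453.  218.7] F [-0.7  0.5  0.4] gap 60.4 q6 -0.94 0.011
```

Call:
move_arm(
  rows=[
    [[-6,0.5,0],[0,0,0.013],0.41],
    [[-6,0.5,0.5],[0,0,0],0.41],
    [[-6,0.5,1],[0,0,0],0.41],
    [[-6,0.5,1.5],[0,0,0],0.41],
    [[-6,0.5,2],[0,0,0],0.41],
    [[-6,0.5,2],[0,0,0],0.41],
    [[-6,0.5,2],[0,0,0],0.41],
    [[-6,0.3,2],[0,0,0],0.41],
  ],
)

```text
time_s: 2.5
position: [0.4823, -0.0227, 0.1108]
tcp_rot: [0.003, 0.702, 0.712, 0.009]
contact_force: [0.7, 0.5, -0.4]
finger_gap: 0.0605
```

```bash
python3 go.py .484 -.029 .06
```

```text
shift cm [-0.68  0.07  5.07] turn [ 0.018 -0.009  0.014]
t 2.50 pos [482.3 -22.7 110.8] F [ 0.7  0.5 -0.4] gap 60.5 q6 -1.86 0.011
```

Call:
move_arm(
  rows=[
    [[-0.7,0,2.5],[0.018,-0.009,0.014],0.41],
    [[0,0,2.5],[0,0,0],0.41],
    [[0,0,0],[0,0,0],0.41],
    [[0,0,0],[0,0,0],0.41],
  ],
)

```text
time_s: 3.0
position: [0.4839, -0.0312, 0.0606]
tcp_rot: [0.0, 0.709, 0.705, 0.0]
contact_force: [0.3, 0.6, -0.3]
finger_gap: 0.06
```

```bash
python3 - <<'E'
from h import *
from go import go
go((.484,-.029,.02))
s=cam("side");o=manip.get_obs();q=proj(s,o["position"]);print("tcp px",q, proj(s,o["position"]-[0,0,.011]))
crop(s,q,50,6,"pics/tip1.png")
E
```

```text
shift cm [0.22 0.01 4.06] turn [ 0.001 -0.    -0.005]
t 3.00 pos [483.9 -31.2  60.6] F [ 0.3  0.6 -0.3] gap 60.0 q6 -1.84 0.011
tcp px [315.68879385 222.13009467] [315.70378882 225.75493841]
```

View pics/tip1.png

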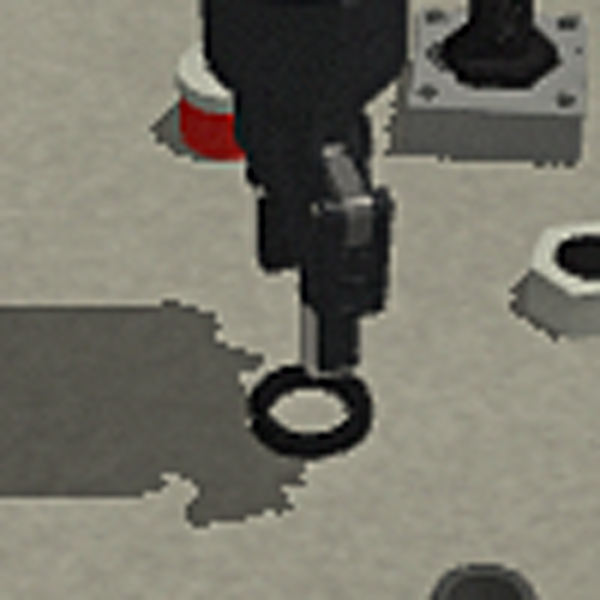

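```bash
python3 - <<'E'
from h import *
s=cam("side")
for y in(-.0612,-.0757):
  for z in (.045,.050,.055,.06): print(y,z,proj(s,(.484,y,z)).round(1))
E
```

```text
-0.0612 0.045 [319.5 235.3]
-0.0612 0.05 [319.5 233.6]
-0.0612 0.055 [319.5 232. ]
-0.0612 0.06 [319.5 230.3]
-0.0757 0.045 [321.4 239.3]
-0.0757 0.05 [321.4 237.6]
-0.0757 0.055 [321.4 236. ]
-0.0757 0.06 [321.4 234.3]
```

Call:
move_arm(
  rows=[
    [[0.2,0,2],[0,0,0],0.41],
    [[0,0,2],[0,0,0],0.41],
    [[0,0,0.3],[0,0,0],0.41],
    [[0,0,0],[0,0,0],0.41],
  ],
)

```text
time_s: 3.6
position: [0.4879, -0.0285, 0.022]
tcp_rot: [0.005, 0.708, 0.706, 0.003]
contact_force: [0.0, 0.2, 0.3]
finger_gap: 0.0604
```

```bash
python3 - <<'E'
from h import *
from go import go
go((.484,-.029,.012))
s=cam("side");o=manip.get_obs();q=proj(s,o["position"])
crop(s,q,40,8,"pics/tip2.png")
E
```

```text
shift cm [-0.04 -0.4   0.99] turn [ 0.011  0.003 -0.002]
t 3.60 pos [487.9 -28.5  22. ] F [0.  0.2 0.3] gap 60.4 q6 -1.84 0.011
```

View pics/tip2.png

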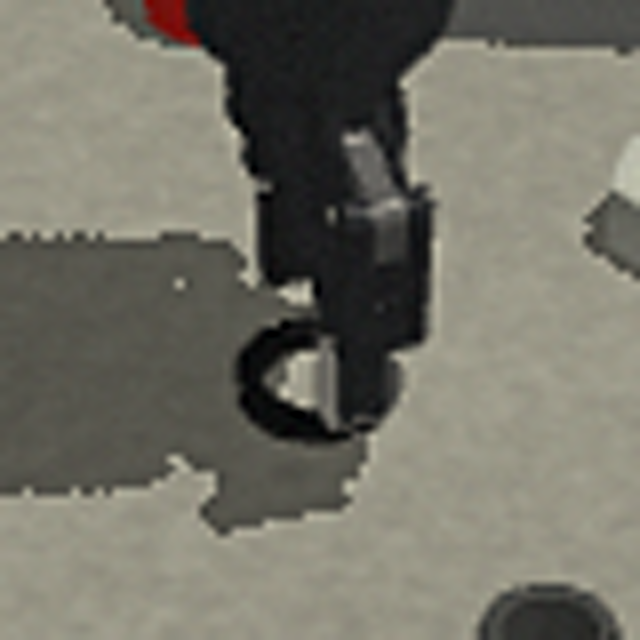

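Call:
move_arm(
  rows=[
    [[0,-0.4,0],[0.011,0.003,-0.002],0.41],
    [[0,0,0],[0,0,0],0.41],
    [[0,0,0.4],[0,0,0],0.41],
    [[0,0,0.2],[0,0,0],0.41],
    [[0,0,0],[0,0,0],0.41],
  ],
)

```text
time_s: 4.28
position: [0.4849, -0.0289, 0.0175]
tcp_rot: [0.001, 0.707, 0.707, 0.001]
contact_force: [-0.8, 0.1, 0.3]
finger_gap: 0.06
```

```bash
python3 - <<'E'
from h import *
from go import go
go((.484,-.029,.012))
s=cam("side");o=manip.get_obs();q=proj(s,o["position"])
crop(s,q,40,8,"pics/tip3.png")
E
```

```text
shift cm [-0.01 -0.09  0.55] turn [ 0.003  0.    -0.   ]
t 4.28 pos [484.9 -28.9  17.5] F [-0.8  0.1  0.3] gap 60.0 q6 -1.84 0.011
```

View pics/tip3.png

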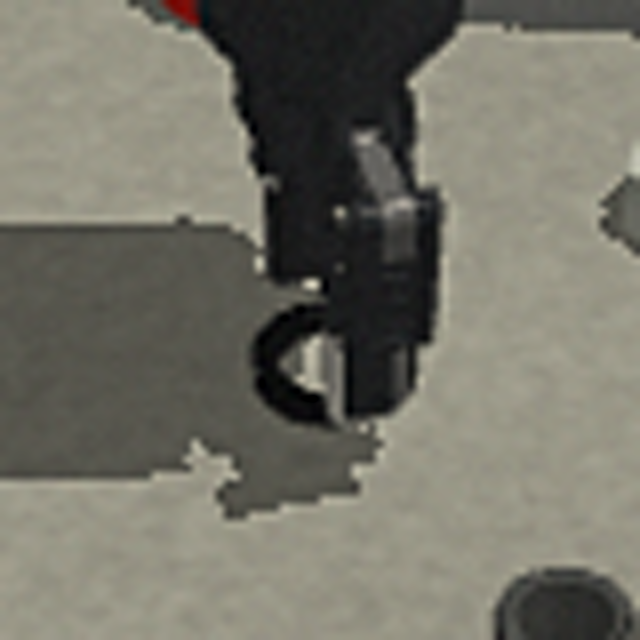

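Call:
move_arm(
  rows=[
    [[0,-0.1,0.3],[0,0,0],0.41],
    [[0,0,0.1],[0,0,0],0.41],
    [[0,0,0.0],[0,0,0],0.41],
  ],
)

```text
time_s: 4.7
position: [0.4838, -0.0289, 0.0131]
tcp_rot: [0.001, 0.707, 0.707, 0.001]
contact_force: [0.0, -0.9, 0.3]
finger_gap: 0.0601
```

Call:
move_arm(
  rows=[
    [[0,0,0.1],[0,0,0],0.41],
    [[0,0,0.0],[0,0,0],0.41],
  ],
)

```text
time_s: 4.95
position: [0.4838, -0.0289, 0.0121]
tcp_rot: [0.001, 0.707, 0.707, 0.001]
contact_force: [-0.0, 0.2, -0.8]
finger_gap: 0.06
```

Call:
move_arm(
  rows=[
    [[0,0,0.1],[0,0,0],0.41],
    [[0,0,0.0],[0,0,0],0.41],
  ],
)

```text
time_s: 5.2
position: [0.4839, -0.0289, 0.0111]
tcp_rot: [0.001, 0.707, 0.707, 0.001]
contact_force: [-0.2, 0.5, 0.1]
finger_gap: 0.0603
```

Call:
move_arm(
  rows=[
    [[0,0,0.1],[0,0,0],0.41],
    [[0,0,0.0],[0,0,0],0.41],
  ],
)

```text
time_s: 5.45
position: [0.4839, -0.0289, 0.0101]
tcp_rot: [0.001, 0.707, 0.707, 0.001]
contact_force: [-0.4, 0.4, -0.1]
finger_gap: 0.0604
```

Call:
move_arm(
  rows=[
    [[0,0,0.1],[0,0,0],0.41],
    [[0,0,0.0],[0,0,0],0.41],
  ],
)

```text
time_s: 5.7
position: [0.4839, -0.0289, 0.009]
tcp_rot: [0.001, 0.707, 0.707, 0.001]
contact_force: [0.0, 0.3, 0.2]
finger_gap: 0.0599
```

Call:
move_arm(
  rows=[
    [[0,0,0.1],[0,0,0],0.41],
    [[0,0,0.0],[0,0,0],0.41],
  ],
)

```text
time_s: 5.95
position: [0.4839, -0.0289, 0.0079]
tcp_rot: [0.001, 0.707, 0.707, 0.001]
contact_force: [-0.1, 0.4, -0.2]
finger_gap: 0.0599
```

Call:
move_arm(
  rows=[
    [[0,0,0.1],[0,0,0],0.41],
    [[0,0,0.0],[0,0,0],0.41],
  ],
)

```text
time_s: 6.2
position: [0.4839, -0.0289, 0.0068]
tcp_rot: [0.001, 0.707, 0.707, 0.001]
contact_force: [1.0, -0.3, 0.8]
finger_gap: 0.0604
```

```bash
python3 - <<'E'
from h import *
from go import go
go((.484,-.029,.012))
s=cam("side");o=manip.get_obs();q=proj(s,o["position"]);print(q)
crop(s,q,30,12,"pics/tip4.png")
E
```

```text
shift cm [-0.01  0.01 -0.52] turn [ 0.003  0.    -0.   ]
t 6.20 pos [483.9 -28.9   6.8] F [ 1.  -0.3  0.8] gap 60.4 q6 -1.84 0.011
[315.61631929 238.8472088 ]
```

View pics/tip4.png

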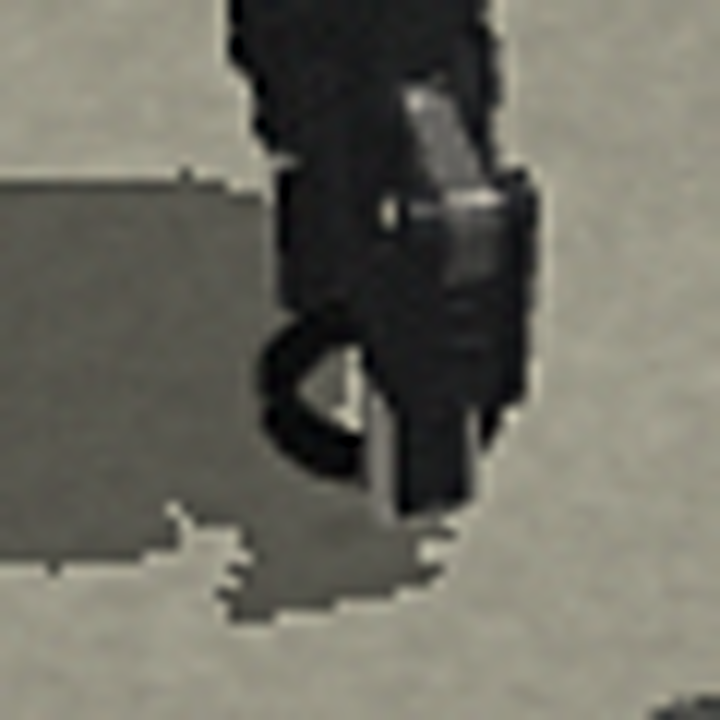

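Call:
move_arm(
  rows=[
    [[0,0,-0.15],[0,0,0],0.41],
    [[0,0,0],[0,0,0],-1],
    [[0,0,0],[0,0,0],-1],
    [[0,0,0],[0,0,0],-1],
    [[0,0,0],[0,0,0],-1],
  ],
  grip_force=40,
)

```text
time_s: 6.88
position: [0.4844, -0.0291, 0.0093]
tcp_rot: [0.001, 0.707, 0.707, 0.001]
contact_force: [-0.6, -0.2, 0.5]
finger_gap: 0.0478
```

```bash
python3 - <<'E'
from h import *
from go import go
go((.484,-.029,.17))
s=cam("side");o=manip.get_obs();q=proj(s,o["position"]);print(q)
crop(s,q,30,12,"pics/tip5.png")
E
```

```text
shift cm [ -0.     0.02 -16.07] turn [0.003 0.001 0.   ]
t 6.88 pos [484.4 -29.1   9.3] F [-0.6 -0.2  0.5] gap 47.8 q6 -1.84 0.011
[315.79545524 238.08743572]
```

View pics/tip5.png

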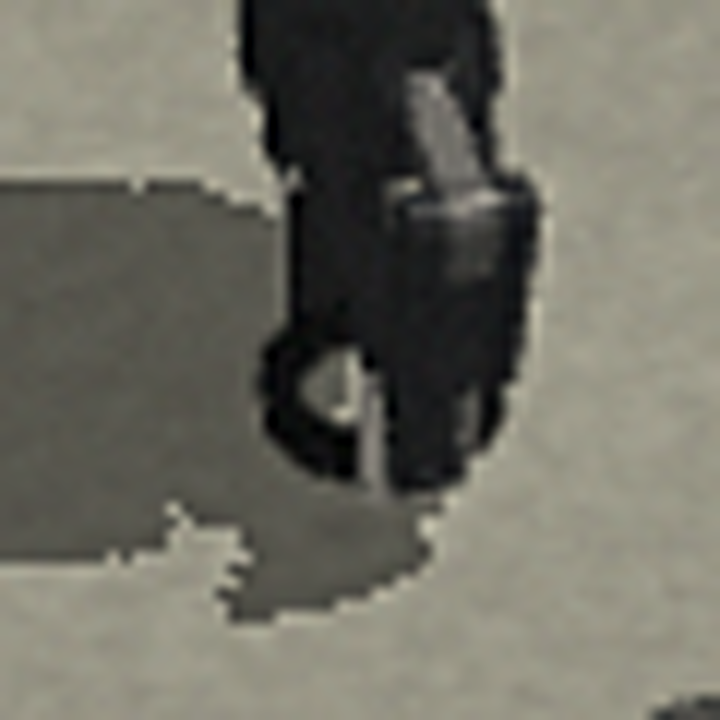

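Call:
move_arm(
  rows=[
    [[0,0,-1],[0,0,0],-1],
    [[0,0,-3],[0,0,0],-1],
    [[0,0,-6],[0,0,0],-1],
    [[0,0,-6],[0,0,0],-1],
    [[0,0,0],[0,0,0],-1],
    [[0,0,0],[0,0,0],-1],
  ],
)

```text
time_s: 7.68
position: [0.4825, -0.0286, 0.1749]
tcp_rot: [0.0, 0.707, 0.707, 0.0]
contact_force: [0.1, 0.4, -1.0]
finger_gap: 0.0475
```

```bash
python3 - <<'E'
from h import *
from go import go
go((.629,.149,.17))
s=cam("side");o=manip.get_obs();q=proj(s,o["position"]);print(q)
crop(s,q,40,10,"pics/l1.png")
E
```

```text
shift cm [17.76 14.65  0.52] turn [ 0.001 -0.     0.   ]
t 7.67 pos [482.5 -28.6 174.9] F [ 0.1  0.4 -1. ] gap 47.5 q6 -1.84 0.011
[314.91535979 181.09201567]
```

View pics/l1.png

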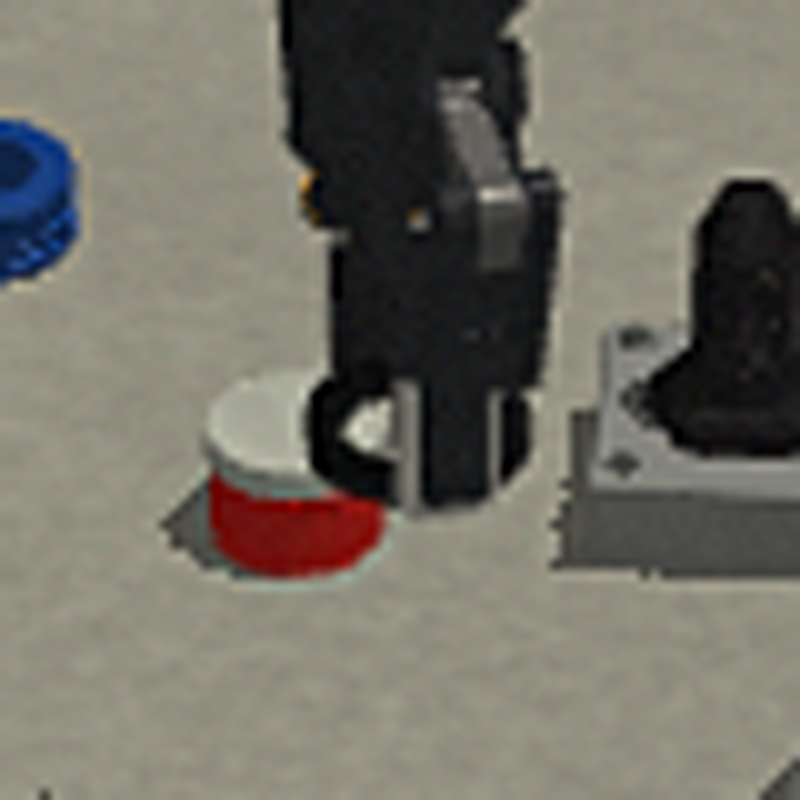

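The spring washer is held level. I carry it over the thick bolt.

Call:
move_arm(
  rows=[
    [[4.5,3.7,0],[0,0,0],-1],
    [[4.5,3.7,0],[0,0,0],-1],
    [[4.5,3.7,0],[0,0,0],-1],
    [[4.2,3.6,0],[0,0,0],-1],
    [[0,0,0],[0,0,0],-1],
  ],
)

```text
time_s: 8.35
position: [0.6297, 0.152, 0.1628]
tcp_rot: [-0.005, 0.708, 0.706, -0.006]
contact_force: [0.1, 0.0, -0.4]
finger_gap: 0.0479
```

```bash
python3 go.py .629 .149 .12
```

```text
shift cm [-0.3   0.    4.28] turn [-0.016  0.001 -0.004]
t 8.35 pos [629.7 152.  162.8] F [ 0.1  0.  -0.4] gap 47.9 q6 -1.49 0.011
```

Call:
move_arm(
  rows=[
    [[-0.3,0,1.5],[-0.016,0,-0.004],-1],
    [[0,0,1.5],[0,0,0],-1],
    [[0,0,0.7],[0,0,0],-1],
    [[0,0,0],[0,0,0],-1],
    [[0,0,0],[0,0,0],-1],
  ],
)

```text
time_s: 8.98
position: [0.6255, 0.1469, 0.1186]
tcp_rot: [-0.003, 0.707, 0.707, -0.005]
contact_force: [-0.0, -0.3, -0.7]
finger_gap: 0.0473
```

```bash
python3 - <<'E'
from h import *
from go import go
go((.629,.149,.12))
s=cam("side");o=manip.get_obs();q=proj(s,o["position"])
crop(s,q,40,10,"pics/l2.png")
t=cam("top");crop(t,proj(t,o["position"]),40,10,"pics/l2t.png")
E
```

```text
shift cm [ 0.21  0.35 -0.14] turn [-0.011  0.003 -0.001]
t 8.97 pos [625.5 146.9 118.6] F [-0.  -0.3 -0.7] gap 47.3 q6 -1.49 0.011
```

View pics/l2.png

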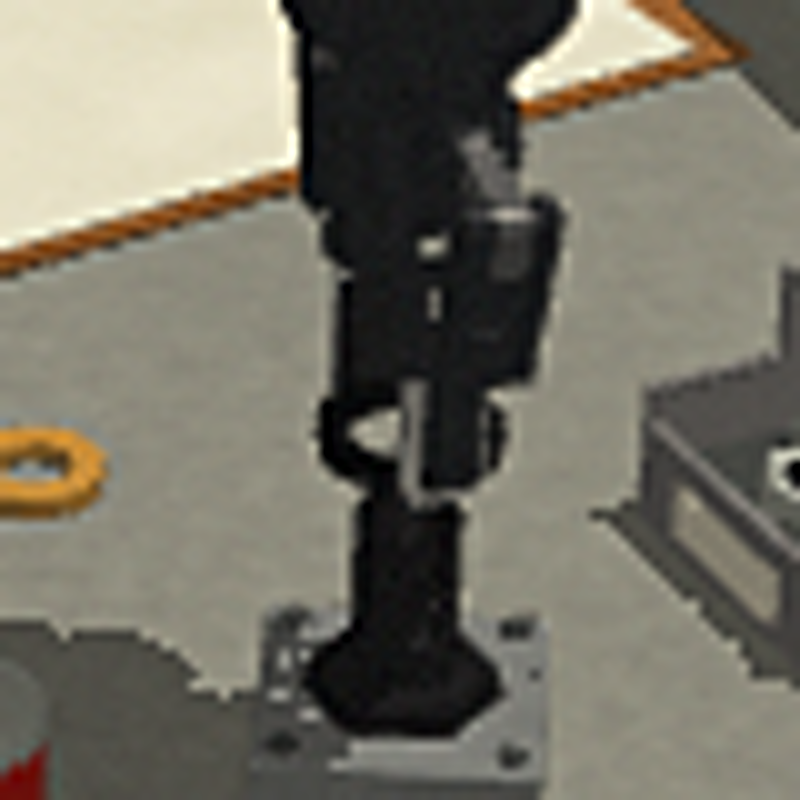

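Call:
move_arm(
  rows=[
    [[0.2,0.35,0],[-0.011,0.003,0],-1],
    [[0,0,0],[0,0,0],-1],
    [[0,0,0],[0,0,0],-1],
  ],
)

```text
time_s: 9.45
position: [0.6303, 0.1494, 0.1206]
tcp_rot: [0.001, 0.707, 0.707, 0.002]
contact_force: [-0.5, -1.0, -0.5]
finger_gap: 0.0477
```

```bash
python3 go.py .629 .149 .10
```

```text
shift cm [-0.04 -0.14  2.05] turn [ 0.005 -0.    -0.001]
t 9.45 pos [630.3 149.4 120.6] F [-0.5 -1.  -0.5] gap 47.7 q6 -1.49 0.011
```

Call:
move_arm(
  rows=[
    [[0,-0.1,0.6],[0,0,0],-1],
    [[0,0,0.6],[0,0,0],-1],
    [[0,0,0.6],[0,0,0],-1],
    [[0,0,0],[0,0,0],-1],
  ],
)

```text
time_s: 9.95
position: [0.6288, 0.1494, 0.1006]
tcp_rot: [0.001, 0.707, 0.707, 0.001]
contact_force: [0.8, -0.2, 0.1]
finger_gap: 0.048
```

```bash
python3 go.py .629 .149 .08
```

```text
shift cm [-0.04  0.02  2.06] turn [ 0.003 -0.    -0.001]
t 9.95 pos [628.8 149.4 100.6] F [ 0.8 -0.2  0.1] gap 48.0 q6 -1.49 0.011
```

Call:
move_arm(
  rows=[
    [[0,0,0.7],[0,0,0],-1],
    [[0,0,0.7],[0,0,0],-1],
    [[0,0,0.6],[0,0,0],-1],
    [[0,0,0],[0,0,0],-1],
  ],
)

```text
time_s: 10.45
position: [0.6287, 0.1494, 0.0789]
tcp_rot: [0.001, 0.707, 0.707, 0.001]
contact_force: [0.1, 0.6, -1.3]
finger_gap: 0.0475
```

```bash
python3 go.py .629 .149 .052
```

```text
shift cm [-0.04  0.03  2.69] turn [ 0.003 -0.    -0.001]
t 10.45 pos [628.7 149.4  78.9] F [ 0.1  0.6 -1.3] gap 47.5 q6 -1.49 0.011
```

Call:
move_arm(
  rows=[
    [[0,0,0.7],[0,0,0],-1],
    [[0,0,0.7],[0,0,0],-1],
    [[0,0,0.7],[0,0,0],-1],
    [[0,0,0.5],[0,0,0],-1],
    [[0,0,0],[0,0,0],-1],
  ],
)

```text
time_s: 11.08
position: [0.6288, 0.1494, 0.051]
tcp_rot: [0.001, 0.707, 0.707, 0.001]
contact_force: [-0.5, 0.3, 0.2]
finger_gap: 0.0476
```

Call:
move_arm(
  rows=[
    [[0,0,0.2],[0,0,0],-1],
    [[0,0,0],[0,0,0],-1],
  ],
)

```text
time_s: 11.32
position: [0.6291, 0.1494, 0.0491]
tcp_rot: [0.001, 0.707, 0.707, 0.001]
contact_force: [0.5, -0.3, -0.9]
finger_gap: 0.0477
```

Call:
move_arm(
  rows=[
    [[0,0,0.1],[0,0,0],-1],
    [[0,0,0],[0,0,0],0.45],
    [[0,0,0],[0,0,0],0.45],
    [[0,0,0],[0,0,0],0.45],
    [[0,0,-1.5],[0,0,0],0.45],
    [[0,0,-3],[0,0,0],0.45],
    [[0,0,-3],[0,0,0],0.45],
    [[0,0,-3],[0,0,0],0.45],
  ],
)

```text
time_s: 12.32
position: [0.6282, 0.1493, 0.1573]
tcp_rot: [0.001, 0.707, 0.707, 0.001]
contact_force: [0.8, 0.2, 0.4]
finger_gap: 0.0616
```

```bash
python3 - <<'E'
from h import *
from go import go
go((.451,-.327,.10))
s=cam("side")
crop(s,(347,180),32,12,"pics/l3.png")
E
```

```text
shift cm [-47.64 -17.7    5.69] turn [ 0.002 -0.    -0.001]
t 12.32 pos [628.2 149.3 157.3] F [0.8 0.2 0.4] gap 61.6 q6 -1.49 0.011
```

View pics/l3.png

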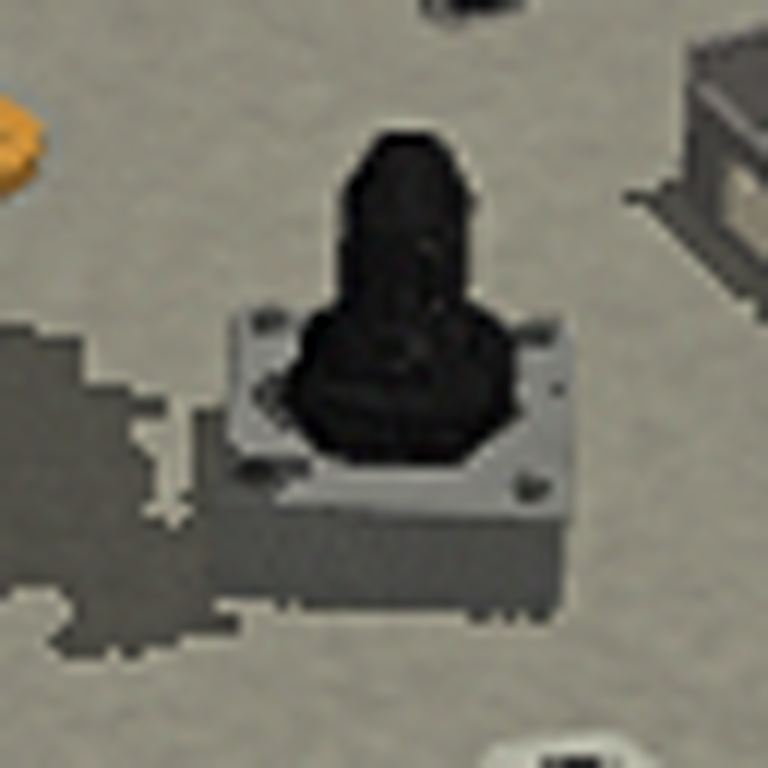

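The spring washer sits flat on the head. Next is the big washer.

Call:
move_arm(
  rows=[
    [[-5.2,-2,0],[0,0,0],0.62],
    [[-5.2,-2,0],[0,0,0],0.62],
    [[-5.2,-2,0],[0,0,0],0.62],
    [[-5.2,-2,0],[0,0,0],0.62],
    [[-5.2,-2,0],[0,0,0],0.62],
    [[-5.2,-2,0],[0,0,0],0.62],
    [[-5.2,-2,0],[0,0,0],0.62],
    [[-5.2,-2,0],[0,0,0],0.62],
  ],
)

```text
time_s: 13.38
position: [0.4725, -0.2762, 0.1712]
tcp_rot: [0.013, 0.704, 0.71, 0.009]
contact_force: [0.8, -0.6, -0.6]
finger_gap: 0.069
```

```bash
python3 go.py .451 -.3273 .08
```

```text
shift cm [-5.04 -2.48  9.07] turn [0.032 0.005 0.008]
t 13.38 pos [ 472.5 -276.2  171.2] F [ 0.8 -0.6 -0.6] gap 69.0 q6 -2.31 0.011
```

Call:
move_arm(
  rows=[
    [[-5,-2.5,0],[0.032,0.005,0.008],0.62],
    [[0,0,3],[0,0,0],0.62],
    [[0,0,3],[0,0,0],0.62],
    [[0,0,2],[0,0,0],0.62],
    [[0,0,0],[0,0,0],0.62],
  ],
)

```text
time_s: 14.0
position: [0.4465, -0.3354, 0.0942]
tcp_rot: [0.005, 0.71, 0.704, -0.001]
contact_force: [0.1, 0.1, 0.3]
finger_gap: 0.0688
```

```bash
python3 go.py .451 -.3273 .04
```

```text
shift cm [0.86 0.41 5.42] turn [ 0.006  0.008 -0.009]
t 14.00 pos [ 446.5 -335.4   94.2] F [0.1 0.1 0.3] gap 68.8 q6 -2.39 0.011
```

Call:
move_arm(
  rows=[
    [[0.8,0.4,2.5],[0.006,0.008,-0.009],0.62],
    [[0,0,2.5],[0,0,0],0.62],
    [[0,0,0],[0,0,0],0.62],
    [[0,0,0],[0,0,0],0.62],
  ],
)

```text
time_s: 14.5
position: [0.4545, -0.3307, 0.0503]
tcp_rot: [0.006, 0.707, 0.707, -0.0]
contact_force: [0.5, -0.6, 0.3]
finger_gap: 0.0692
```

```bash
python3 go.py .451 -.3273 .012
```

```text
shift cm [ 0.38 -0.38  3.83] turn [0.008 0.008 0.001]
t 14.50 pos [ 454.5 -330.7   50.3] F [ 0.5 -0.6  0.3] gap 69.2 q6 -2.38 0.011
```

Call:
move_arm(
  rows=[
    [[0.35,-0.35,0],[0.008,0.008,0],0.62],
    [[0,0,0],[0,0,0],0.62],
    [[0,0,1],[0,0,0],0.62],
    [[0,0,1],[0,0,0],0.62],
    [[0,0,0],[0,0,0],0.62],
  ],
)

```text
time_s: 15.12
position: [0.452, -0.3283, 0.0321]
tcp_rot: [0.002, 0.707, 0.708, -0.0]
contact_force: [-0.3, 0.4, 0.1]
finger_gap: 0.0693
```

```bash
python3 go.py .451 -.3273 .012
```

```text
shift cm [ 0.11 -0.1   2.01] turn [0.003 0.004 0.001]
t 15.12 pos [ 452.  -328.3   32.1] F [-0.3  0.4  0.1] gap 69.3 q6 -2.38 0.011
```

Call:
move_arm(
  rows=[
    [[0.1,-0.1,0.8],[0,0,0],0.62],
    [[0,0,0.8],[0,0,0],0.62],
    [[0,0,0.6],[0,0,0],0.62],
    [[0,0,0],[0,0,0],0.62],
    [[0,0,0],[0,0,0],0.62],
  ],
)

```text
time_s: 15.75
position: [0.4507, -0.3271, 0.0078]
tcp_rot: [0.001, 0.707, 0.708, -0.0]
contact_force: [-0.0, -0.5, 0.0]
finger_gap: 0.0691
```

```bash
python3 - <<'E'
from h import *
from go import go
go((.451,-.3273,.0095))
s=cam("side");o=manip.get_obs();q=proj(s,o["position"]);print(q)
crop(s,q,40,10,"pics/b1.png")
E
```

```text
shift cm [-0.02  0.03 -0.17] turn [0.002 0.002 0.001]
t 15.75 pos [ 450.7 -327.1    7.8] F [-0.  -0.5  0. ] gap 69.1 q6 -2.38 0.011
[343.19963573 341.93904592]
```

View pics/b1.png

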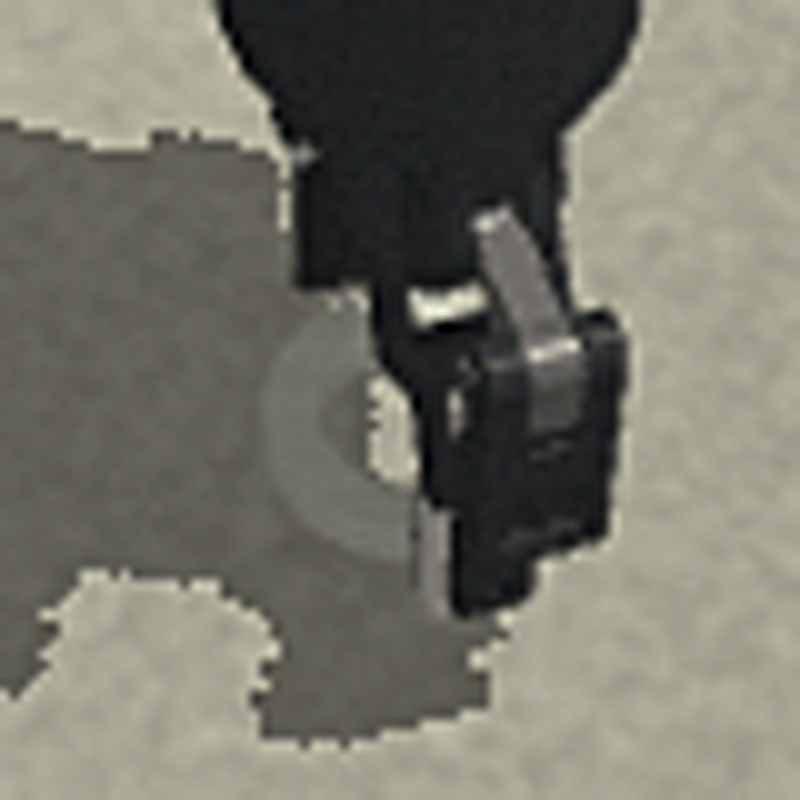

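Call:
move_arm(
  rows=[
    [[0,0,-0.1],[0,0,0],0.62],
    [[0,0,0],[0,0,0],-1],
    [[0,0,0],[0,0,0],-1],
    [[0,0,0],[0,0,0],-1],
    [[0,0,0],[0,0,0],-1],
    [[0,0,0],[0,0,0],-1],
  ],
)

```text
time_s: 16.55
position: [0.4512, -0.3275, 0.0102]
tcp_rot: [0.002, 0.707, 0.707, -0.0]
contact_force: [-0.3, 0.4, 0.9]
finger_gap: 0.0538
```

Call:
move_arm(
  rows=[
    [[0,0,-1],[0,0,0],-1],
    [[0,0,-3],[0,0,0],-1],
    [[0,0,-6],[0,0,0],-1],
    [[0,0,-6],[0,0,0],-1],
    [[0,0,0],[0,0,0],-1],
  ],
)

```text
time_s: 17.18
position: [0.4501, -0.3263, 0.1754]
tcp_rot: [0.001, 0.707, 0.707, -0.0]
contact_force: [-0.2, -0.8, -1.4]
finger_gap: 0.0541
```

```bash
python3 - <<'E'
from h import *
from go import go
go((.629,.1485,.17))
s=cam("side");o=manip.get_obs();q=proj(s,o["position"]);print(q)
crop(s,q,40,10,"pics/b2.png")
E
```

```text
shift cm [47.47 17.93  0.47] turn [0.001 0.002 0.001]
t 17.18 pos [ 450.1 -326.3  175.4] F [-0.2 -0.8 -1.4] gap 54.1 q6 -2.38 0.011
[344.67670676 280.69757563]
```

View pics/b2.png

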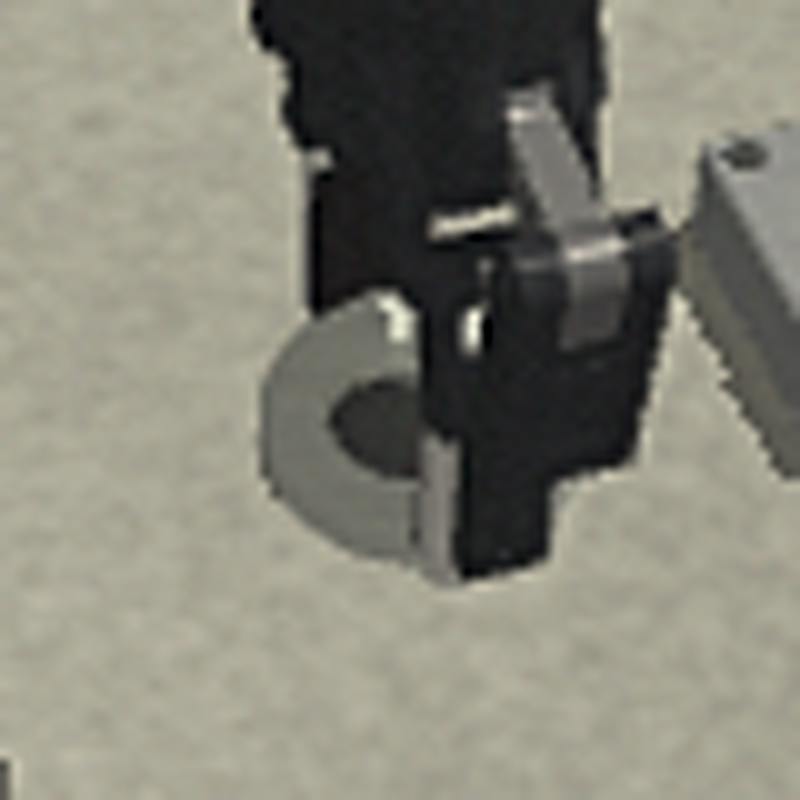

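Call:
move_arm(
  rows=[
    [[5.2,2,0],[0,0,0],-1],
    [[5.2,2,0],[0,0,0],-1],
    [[5.2,2,0],[0,0,0],-1],
    [[5.2,2,0],[0,0,0],-1],
    [[5.2,2,0],[0,0,0],-1],
    [[5.2,2,0],[0,0,0],-1],
    [[5.2,2,0],[0,0,0],-1],
    [[5.2,2,0],[0,0,0],-1],
  ],
)

```text
time_s: 18.23
position: [0.6024, 0.1026, 0.1538]
tcp_rot: [-0.016, 0.71, 0.704, -0.008]
contact_force: [1.0, -0.4, -0.5]
finger_gap: 0.054
```

```bash
python3 go.py .629 .149 .15
```

```text
shift cm [4.66 2.63 0.35] turn [-0.033 -0.011 -0.009]
t 18.23 pos [602.4 102.6 153.8] F [ 1.  -0.4 -0.5] gap 54.0 q6 -1.57 0.011
```

Call:
move_arm(
  rows=[
    [[4.6,2.5,0],[-0.033,-0.011,-0.009],-1],
    [[0,0,0],[0,0,0],-1],
    [[0,0,0],[0,0,0],-1],
  ],
)

```text
time_s: 18.6
position: [0.6241, 0.1534, 0.1447]
tcp_rot: [-0.004, 0.705, 0.709, -0.005]
contact_force: [0.3, -0.5, -1.7]
finger_gap: 0.0538
```

```bash
python3 go.py .629 .149 .12
```

```text
shift cm [-0.44  0.52  2.46] turn [-0.013  0.001  0.006]
t 18.60 pos [624.1 153.4 144.7] F [ 0.3 -0.5 -1.7] gap 53.8 q6 -1.49 0.011
```

Call:
move_arm(
  rows=[
    [[-0.4,0.5,0.5],[-0.013,0,0.006],-1],
    [[0,0,1],[0,0,0],-1],
    [[0,0,0.5],[0,0,0],-1],
    [[0,0,0],[0,0,0],-1],
    [[0,0,0],[0,0,0],-1],
  ],
)

```text
time_s: 19.23
position: [0.6275, 0.1451, 0.1209]
tcp_rot: [-0.001, 0.709, 0.705, -0.002]
contact_force: [-0.2, -0.7, -1.1]
finger_gap: 0.0542
```

```bash
python3 go.py .629 .149 .10
```

```text
shift cm [0.4  0.15 2.09] turn [-0.004  0.002 -0.005]
t 19.23 pos [627.5 145.1 120.9] F [-0.2 -0.7 -1.1] gap 54.2 q6 -1.49 0.011
```

Call:
move_arm(
  rows=[
    [[0.35,0.15,0],[-0.004,0,-0.005],-1],
    [[0,0,0],[0,0,0],-1],
    [[0,0,0],[0,0,0],-1],
  ],
)

```text
time_s: 19.6
position: [0.6298, 0.149, 0.122]
tcp_rot: [0.001, 0.707, 0.707, 0.0]
contact_force: [-0.3, -0.1, -1.1]
finger_gap: 0.0541
```

```bash
python3 - <<'E'
from h import *
from go import go
go((.629,.149,.1))
s=cam("side");o=manip.get_obs();q=proj(s,o["position"]);print(q)
crop(s,q,40,10,"pics/b3.png")
E
```

```text
shift cm [-0.   -0.08  2.2 ] turn [0.002 0.002 0.   ]
t 19.60 pos [629.8 149.  122. ] F [-0.3 -0.1 -1.1] gap 54.1 q6 -1.49 0.011
[349.48819033 152.29633418]
```

View pics/b3.png

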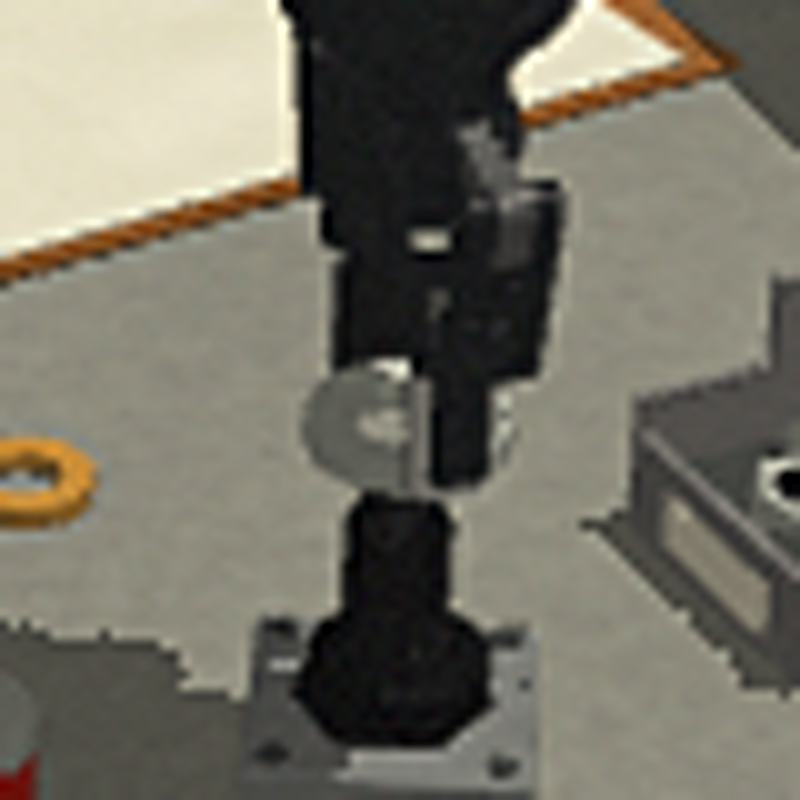

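The washer is centred and level over the bolt tip, so I lower it.

Call:
move_arm(
  rows=[
    [[0,-0.1,0.6],[0,0,0],-1],
    [[0,0,0.6],[0,0,0],-1],
    [[0,0,0.6],[0,0,0],-1],
    [[0,0,0.6],[0,0,0],-1],
    [[0,0,0],[0,0,0],-1],
  ],
)

```text
time_s: 20.27
position: [0.6281, 0.149, 0.0955]
tcp_rot: [0.001, 0.707, 0.707, -0.0]
contact_force: [-0.0, 0.0, -0.5]
finger_gap: 0.0542
```

Call:
move_arm(
  rows=[
    [[0,0,0.6],[0,0,0],-1],
    [[0,0,0.6],[0,0,0],-1],
    [[0,0,0.6],[0,0,0],-1],
    [[0,0,0.6],[0,0,0],-1],
    [[0,0,0],[0,0,0],-1],
  ],
)

```text
time_s: 20.9
position: [0.6282, 0.1489, 0.0697]
tcp_rot: [0.001, 0.707, 0.707, -0.0]
contact_force: [0.2, -0.0, -0.9]
finger_gap: 0.0542
```

```bash
python3 go.py .629 .149 .058
```

```text
shift cm [0.01 0.08 1.17] turn [0.    0.002 0.   ]
t 20.90 pos [628.2 148.9  69.7] F [ 0.2 -0.  -0.9] gap 54.2 q6 -1.49 0.011
```

Call:
move_arm(
  rows=[
    [[0,0,0.6],[0,0,0],-1],
    [[0,0,0.5],[0,0,0],-1],
    [[0,0,0.0],[0,0,0],-1],
  ],
)

```text
time_s: 21.28
position: [0.6284, 0.1489, 0.0582]
tcp_rot: [0.001, 0.707, 0.707, -0.0]
contact_force: [0.9, -0.2, -0.6]
finger_gap: 0.0542
```

Call:
move_arm(
  rows=[
    [[0,0,0],[0,0,0],0.62],
    [[0,0,0],[0,0,0],0.62],
    [[0,0,0],[0,0,0],0.62],
    [[0,0,-1.5],[0,0,0],0.62],
    [[0,0,-3],[0,0,0],0.62],
    [[0,0,-3],[0,0,0],0.62],
    [[0,0,-3],[0,0,0],0.62],
  ],
)

```text
time_s: 22.15
position: [0.6282, 0.1491, 0.1683]
tcp_rot: [0.001, 0.707, 0.707, -0.0]
contact_force: [-0.1, 0.2, -0.2]
finger_gap: 0.0691
```

```bash
python3 - <<'E'
from h import *
from go import go
go((.4547,.3395,.12))
s=cam("side")
crop(s,(347,180),32,12,"pics/b4.png")
E
```

```text
shift cm [ 19.05 -17.35   4.78] turn [0.001 0.002 0.   ]
t 22.15 pos [628.2 149.1 168.3] F [-0.1  0.2 -0.2] gap 69.1 q6 -1.49 0.011
```

View pics/b4.png

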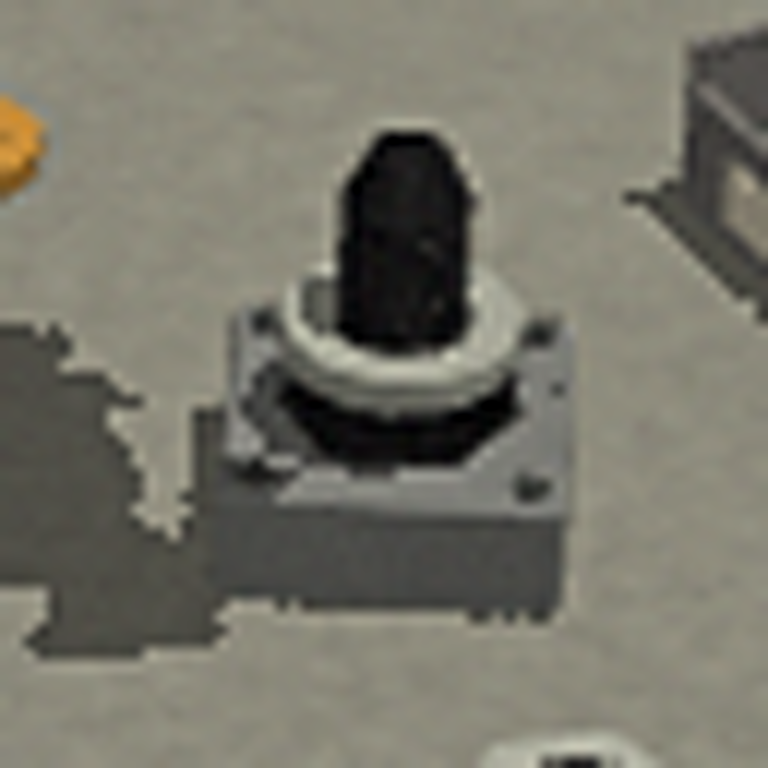

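```bash
python3 - <<'E'
from h import *
for n,(u,v) in dict(side=(347,180),top=(285,153)).items():
    c=cam(n);p=c["frame"][v-32:v+32,u-32:u+32,::-1]; p=cv2.resize(p,(400,400),interpolation=cv2.INTER_CUBIC);k=400/64
    for z,r in((.056,.028),(.046,.028)):
        pts=np.array([[(q+.5-np.array((u-32,v-32)))*k for q in [proj(c,(.629+r*np.cos(a),.149+r*np.sin(a),z))]][0] for a in np.linspace(0,6.28,60)]).astype(int)
        cv2.polylines(p,[pts],True,(0,0,255) if z>.05 else (0,255,0),1)
    globals()[n]=p
cv2.imwrite("pics/b5.png",np.hstack([side,top]))
E
```

```text
(no output)
```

View pics/b5.png

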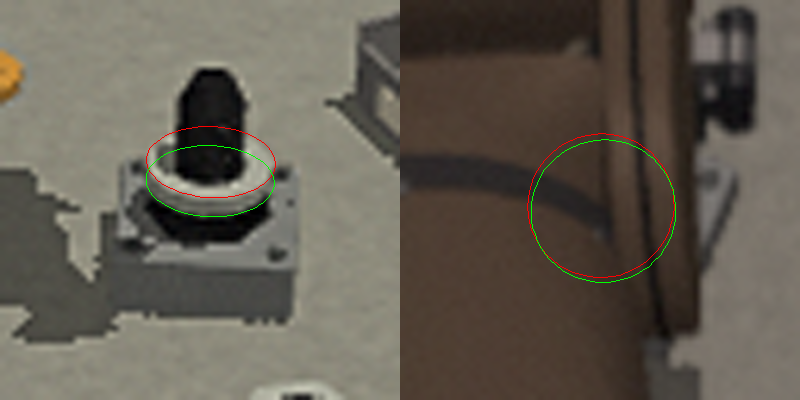

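Call:
move_arm(
  rows=[
    [[4.5,-4,0],[0,0,0],0.66],
    [[4.5,-4,0],[0,0,0],0.66],
    [[4.5,-4,0],[0,0,0],0.66],
    [[4.5,-4,0],[0,0,0],0.66],
    [[0,0,0],[0,0,0],0.66],
  ],
)

```text
time_s: 22.92
position: [0.4629, 0.332, 0.1628]
tcp_rot: [0.001, 0.708, 0.706, -0.002]
contact_force: [0.8, -0.0, 0.5]
finger_gap: 0.0708
```

```bash
python3 go.py .4547 .3395 .09
python3 - <<'E'
from h import *
for n,(u,v) in dict(side=(347,180),top=(285,153)).items():
    c=cam(n);p=c["frame"][v-32:v+32,u-32:u+32,::-1]; p=cv2.resize(p,(400,400),interpolation=cv2.INTER_CUBIC);k=400/64
    for z,r in((.056,.028),(.046,.028)):
        pts=np.array([[(q+.5-np.array((u-32,v-32)))*k for q in [proj(c,(.629+r*np.cos(a),.149+r*np.sin(a),z))]][0] for a in np.linspace(0,6.28,60)]).astype(int)
        cv2.polylines(p,[pts],True,(0,0,255) if z>.05 else (0,255,0),1)
    globals()[n]=p
cv2.imwrite("pics/b6.png",np.hstack([side,top]))
E
```

```text
shift cm [ 0.77 -0.81  7.28] turn [-0.002  0.004 -0.003]
t 22.93 pos [462.9 332.  162.8] F [ 0.8 -0.   0.5] gap 70.8 q6 -1.12 0.011
```

View pics/b6.png

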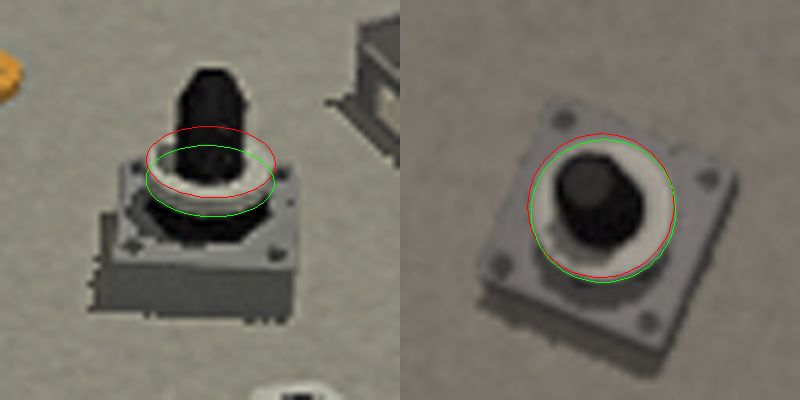

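Seen from above, the big washer is concentric with the bolt and flat. Next is the blue bush.

Call:
move_arm(
  rows=[
    [[0.7,-0.8,2.5],[0,0.004,0],0.66],
    [[0,0,2.5],[0,0,0],0.66],
    [[0,0,2],[0,0,0],0.66],
    [[0,0,0],[0,0,0],0.66],
    [[0,0,0],[0,0,0],0.66],
  ],
)

```text
time_s: 23.65
position: [0.4635, 0.3315, 0.091]
tcp_rot: [0.001, 0.713, 0.701, 0.0]
contact_force: [-0.1, -0.1, 0.1]
finger_gap: 0.0712
```

```bash
python3 go.py .4547 .3395 .05
```

```text
shift cm [ 0.79 -0.9   4.1 ] turn [ 0.001  0.001 -0.017]
t 23.65 pos [463.5 331.5  91. ] F [-0.1 -0.1  0.1] gap 71.2 q6 -1.11 0.011
```

Call:
move_arm(
  rows=[
    [[0.8,-0.9,0],[0,0,-0.017],0.66],
    [[0,0,0],[0,0,0],0.66],
    [[0,0,0],[0,0,0],0.66],
  ],
)

```text
time_s: 24.02
position: [0.4556, 0.3405, 0.0934]
tcp_rot: [0.002, 0.707, 0.707, 0.002]
contact_force: [0.1, 0.7, -0.3]
finger_gap: 0.0708
```

```bash
python3 go.py .4547 .3395 .05
```

```text
shift cm [-0.11 -0.12  4.34] turn [ 0.005 -0.001  0.001]
t 24.02 pos [455.6 340.5  93.4] F [ 0.1  0.7 -0.3] gap 70.8 q6 -1.11 0.011
```

Call:
move_arm(
  rows=[
    [[-0.1,-0.1,1.5],[0.005,0,0],0.66],
    [[0,0,1.5],[0,0,0],0.66],
    [[0,0,1.2],[0,0,0],0.66],
    [[0,0,0],[0,0,0],0.66],
  ],
)

```text
time_s: 24.52
position: [0.4539, 0.3392, 0.0476]
tcp_rot: [-0.001, 0.707, 0.708, -0.001]
contact_force: [-0.1, -0.3, -0.0]
finger_gap: 0.0709
```

```bash
python3 - <<'E'
from h import *
from go import go
go((.4547,.3395,.018))
s=cam("side");o=manip.get_obs();q=proj(s,o["position"])
crop(s,q,40,10,"pics/c1.png")
E
```

```text
shift cm [0.03 0.09 2.96] turn [-0.002  0.     0.001]
t 24.52 pos [453.9 339.2  47.6] F [-0.1 -0.3 -0. ] gap 70.9 q6 -1.11 0.011
```

View pics/c1.png

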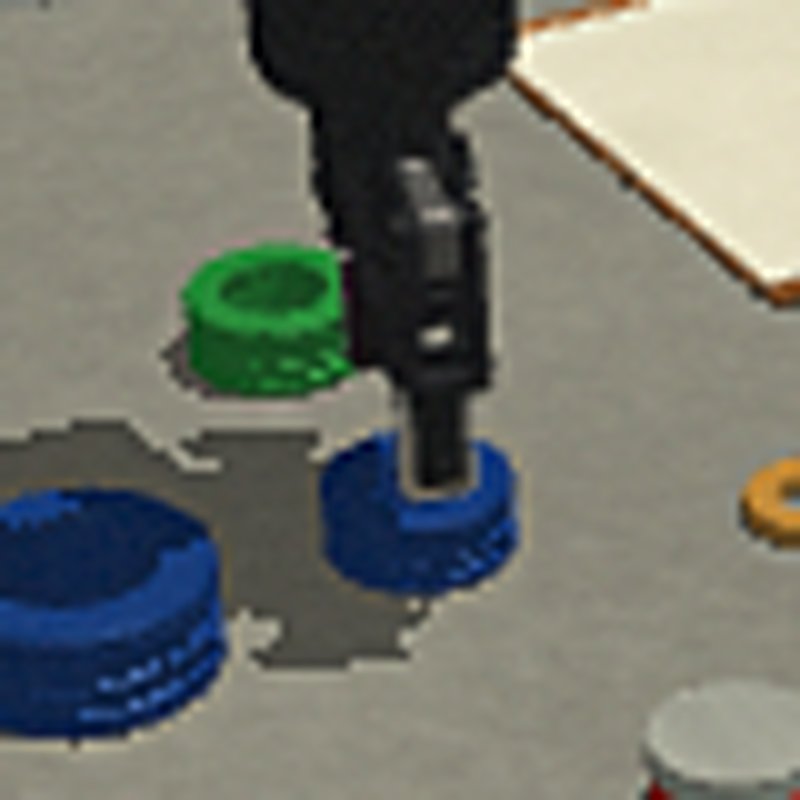

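Call:
move_arm(
  rows=[
    [[0,0,1],[0,0,0],0.66],
    [[0,0,1],[0,0,0],0.66],
    [[0,0,0.9],[0,0,0],0.66],
    [[0,0,0],[0,0,0],0.66],
  ],
)

```text
time_s: 25.08
position: [0.4548, 0.3397, 0.0177]
tcp_rot: [-0.0, 0.707, 0.707, 0.0]
contact_force: [-0.2, -0.5, -0.3]
finger_gap: 0.0709
```

Call:
move_arm(
  rows=[
    [[0,0,0],[0,0,0],-1],
    [[0,0,0],[0,0,0],-1],
    [[0,0,0],[0,0,0],-1],
    [[0,0,0],[0,0,0],-1],
  ],
)

```text
time_s: 25.58
position: [0.4556, 0.3402, 0.019]
tcp_rot: [0.0, 0.707, 0.707, 0.001]
contact_force: [-0.7, -0.3, -1.0]
finger_gap: 0.0559
```

Call:
move_arm(
  rows=[
    [[0,0,-1],[0,0,0],-1],
    [[0,0,-3],[0,0,0],-1],
    [[0,0,-6],[0,0,0],-1],
    [[0,0,-6],[0,0,0],-1],
    [[0,0,0],[0,0,0],-1],
  ],
)

```text
time_s: 26.2
position: [0.4551, 0.3397, 0.1857]
tcp_rot: [0.0, 0.707, 0.707, 0.001]
contact_force: [-0.0, -0.1, -0.2]
finger_gap: 0.056
```

```bash
python3 - <<'E'
from h import *
from go import go
go((.629,.149,.17))
s=cam("side");o=manip.get_obs();q=proj(s,o["position"])
crop(s,q,40,10,"pics/c2.png")
E
```

```text
shift cm [-19.09  17.37   1.56] turn [ 0.002 -0.002  0.001]
t 26.20 pos [455.1 339.7 185.7] F [-0.  -0.1 -0.2] gap 56.0 q6 -1.11 0.011
```

View pics/c2.png

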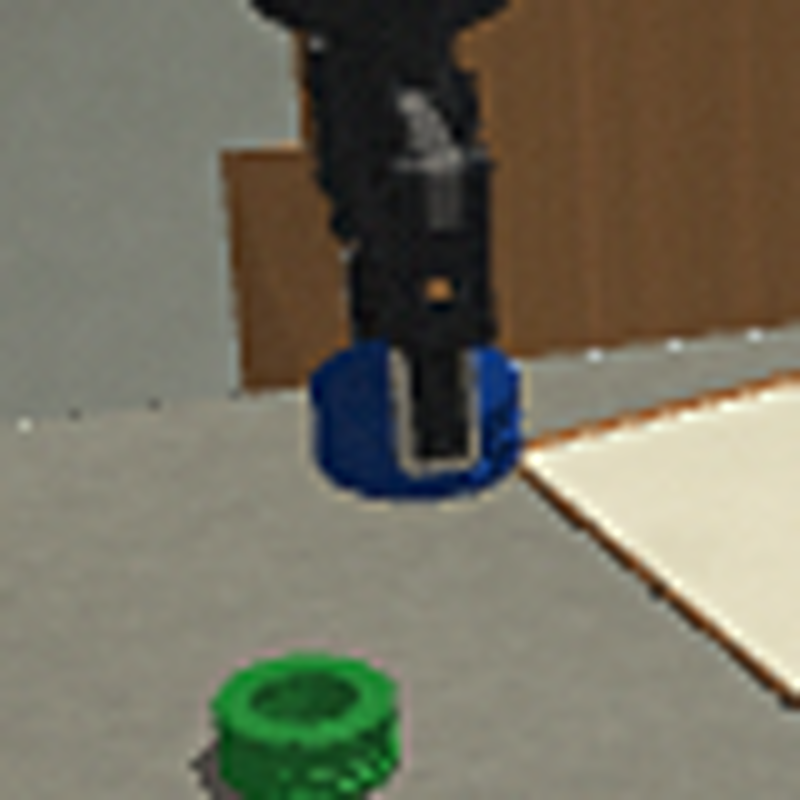

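Call:
move_arm(
  rows=[
    [[-4.7,4.3,0],[0,0,0],-1],
    [[-4.7,4.3,0],[0,0,0],-1],
    [[-4.7,4.3,0],[0,0,0],-1],
    [[-4.6,4.2,0],[0,0,0],-1],
    [[0,0,0],[0,0,0],-1],
    [[0,0,0],[0,0,0],-1],
  ],
)

```text
time_s: 27.0
position: [0.6196, 0.1499, 0.1698]
tcp_rot: [-0.007, 0.706, 0.709, -0.009]
contact_force: [0.6, 0.6, -0.5]
finger_gap: 0.0559
```

```bash
python3 go.py .63 .149 .14
```

```text
shift cm [-0.09  1.1   2.96] turn [-0.022  0.002  0.004]
t 27.00 pos [619.6 149.9 169.8] F [ 0.6  0.6 -0.5] gap 55.9 q6 -1.50 0.011
```

Call:
move_arm(
  rows=[
    [[-0.1,1.1,0],[-0.022,0,0.004],-1],
    [[0,0,0],[0,0,0],-1],
    [[0,0,1],[0,0,0],-1],
    [[0,0,1],[0,0,0],-1],
    [[0,0,0.7],[0,0,0],-1],
    [[0,0,0],[0,0,0],-1],
    [[0,0,0],[0,0,0],-1],
  ],
)

```text
time_s: 27.88
position: [0.6276, 0.1529, 0.1387]
tcp_rot: [-0.0, 0.705, 0.709, -0.002]
contact_force: [-0.4, 0.6, -1.0]
finger_gap: 0.0562
```

```bash
python3 go.py .63 .149 .14
```

```text
shift cm [-0.39  0.24 -0.13] turn [-0.003  0.002  0.006]
t 27.88 pos [627.6 152.9 138.7] F [-0.4  0.6 -1. ] gap 56.2 q6 -1.49 0.011
```

Call:
move_arm(
  rows=[
    [[-0.35,0.2,0],[-0.003,0,0.006],-1],
    [[0,0,0],[0,0,0],-1],
    [[0,0,0],[0,0,0],-1],
  ],
)

```text
time_s: 28.25
position: [0.6304, 0.149, 0.1397]
tcp_rot: [0.001, 0.707, 0.707, -0.0]
contact_force: [1.1, 0.2, -1.0]
finger_gap: 0.0562
```

```bash
python3 - <<'E'
from h import *
from go import go
go((.63,.149,.1))
s=cam("side");o=manip.get_obs();q=proj(s,o["position"])
crop(s,q,40,10,"pics/c3.png")
E
```

```text
shift cm [ 0.01 -0.05  3.97] turn [ 0.002  0.002 -0.001]
t 28.25 pos [630.4 149.  139.7] F [ 1.1  0.2 -1. ] gap 56.2 q6 -1.49 0.011
```

View pics/c3.png

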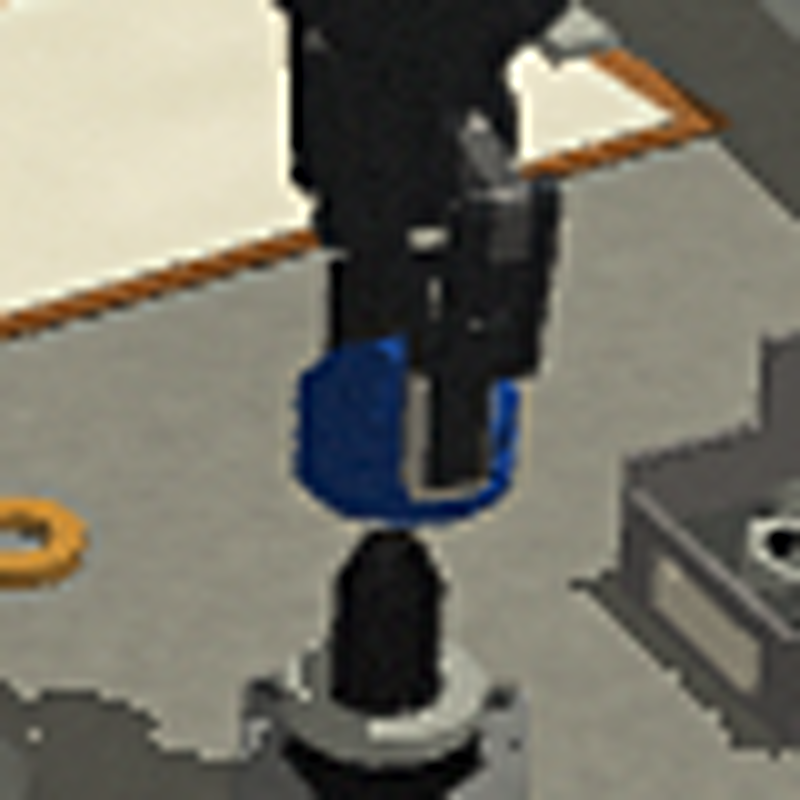

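```bash
python3 - <<'E'
from h import *
s=cam("side");f=s["frame"].astype(int)
m=(f[...,2]-f[...,0]>30)
ys,xs=np.nonzero(m[100:180,310:390]);print("blue u",xs.min()+310,xs.max()+310,"v",ys.min()+100,ys.max()+100)
o=manip.get_obs()["position"]
for X in (o[0]-.002,o[0],o[0]+.002,o[0]+.004):
    P=np.array([proj(s,(X+.029*np.cos(a),.149+.029*np.sin(a),z)) for z in(o[2]-.019,o[2]+.006) for a in np.linspace(0,6.28,90)])
    print(X,P.min(0).round(1),P.max(0).round(1))
E
```

```text
blue u 340 361 v 139 158
0.6283734522320422 [338.  139.1] [360.5 158.6]
0.6303734522320422 [338.7 139. ] [361.2 158.5]
0.6323734522320422 [339.4 138.9] [362.  158.4]
0.6343734522320422 [340.1 138.8] [362.7 158.3]
```

Call:
move_arm(
  rows=[
    [[0,-0.15,0.6],[0,0,0],-1],
    [[0,0,0.6],[0,0,0],-1],
    [[0,0,0.6],[0,0,0],-1],
    [[0,0,0.6],[0,0,0],-1],
    [[0,0,0],[0,0,0],-1],
  ],
)

```text
time_s: 28.98
position: [0.6281, 0.149, 0.113]
tcp_rot: [0.001, 0.707, 0.707, -0.001]
contact_force: [0.0, -0.3, -0.6]
finger_gap: 0.0559
```

Call:
move_arm(
  rows=[
    [[0,0,0.5],[0,0,0],-1],
    [[0,0,0.5],[0,0,0],-1],
    [[0,0,0.5],[0,0,0],-1],
    [[0,0,0.5],[0,0,0],-1],
    [[0,0,0],[0,0,0],-1],
  ],
)

```text
time_s: 29.6
position: [0.6283, 0.149, 0.0917]
tcp_rot: [0.001, 0.707, 0.707, -0.001]
contact_force: [-0.1, -0.2, -1.0]
finger_gap: 0.0558
```

```bash
python3 go.py .629 .149 .077
```

```text
shift cm [0.   0.07 1.47] turn [ 0.001  0.002 -0.001]
t 29.60 pos [628.3 149.   91.7] F [-0.1 -0.2 -1. ] gap 55.8 q6 -1.49 0.011
```

Call:
move_arm(
  rows=[
    [[0,0,0.5],[0,0,0],-1],
    [[0,0,0.5],[0,0,0],-1],
    [[0,0,0.4],[0,0,0],-1],
    [[0,0,0],[0,0,0],-1],
  ],
)

```text
time_s: 30.1
position: [0.6284, 0.149, 0.0769]
tcp_rot: [0.001, 0.707, 0.707, -0.001]
contact_force: [-0.5, -0.4, -0.5]
finger_gap: 0.0561
```

Call:
move_arm(
  rows=[
    [[0,0,0],[0,0,0],0.66],
    [[0,0,0],[0,0,0],0.66],
    [[0,0,0],[0,0,0],0.66],
    [[0,0,-1.5],[0,0,0],0.66],
    [[0,0,-3],[0,0,0],0.66],
    [[0,0,-3],[0,0,0],0.66],
    [[0,0,0],[0,0,0],0.66],
  ],
)

```text
time_s: 30.98
position: [0.6299, 0.1493, 0.1585]
tcp_rot: [0.003, 0.707, 0.707, 0.001]
contact_force: [-0.0, -0.0, -0.0]
finger_gap: 0.0709
```

```bash
python3 - <<'E'
from h import *
from go import go
go((.5736,.3258,.12))
s=cam("side")
crop(s,(347,180),32,12,"pics/c4.png")
E
```

```text
shift cm [17.65 -5.67  3.78] turn [ 0.006  0.002 -0.001]
t 30.98 pos [629.9 149.3 158.5] F [-0. -0. -0.] gap 70.9 q6 -1.49 0.011
```

View pics/c4.png

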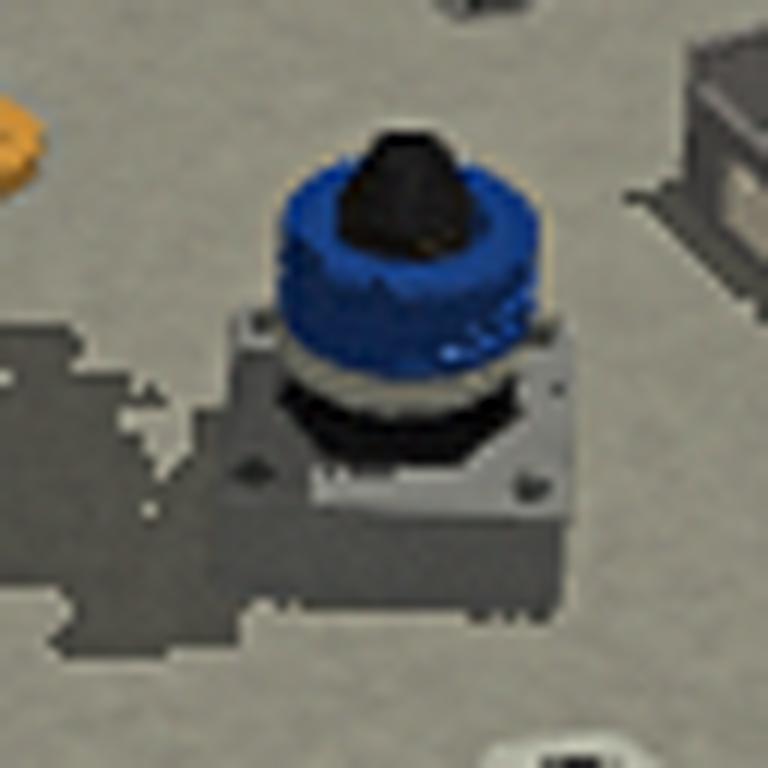

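The thick bolt's stack looks complete: spring washer, big washer, then the bush on top. Next is the brass washer.

Call:
move_arm(
  rows=[
    [[4.4,-1.4,0],[0,0,0],0.34],
    [[4.4,-1.4,0],[0,0,0],0.34],
    [[4.4,-1.4,0],[0,0,0],0.34],
    [[4.4,-1.4,0],[0,0,0],0.34],
    [[0,0,0],[0,0,0],0.34],
    [[0,0,0],[0,0,0],0.34],
  ],
)

```text
time_s: 31.78
position: [0.5675, 0.3274, 0.1462]
tcp_rot: [-0.001, 0.708, 0.706, -0.006]
contact_force: [-0.5, -0.4, 0.3]
finger_gap: 0.0574
```

```bash
python3 go.py .5736 .3258 .06
```

```text
shift cm [-0.1   0.71  8.61] turn [-0.011  0.007 -0.003]
t 31.77 pos [567.5 327.4 146.2] F [-0.5 -0.4  0.3] gap 57.4 q6 -1.20 0.011
```

Call:
move_arm(
  rows=[
    [[-0.1,0.7,0],[-0.011,0.007,0],0.34],
    [[0,0,0],[0,0,0],0.34],
    [[0,0,2.5],[0,0,0],0.34],
    [[0,0,2.5],[0,0,0],0.34],
    [[0,0,2.5],[0,0,0],0.34],
    [[0,0,1],[0,0,0],0.34],
    [[0,0,0],[0,0,0],0.34],
  ],
)

```text
time_s: 32.65
position: [0.5794, 0.3202, 0.0599]
tcp_rot: [0.001, 0.712, 0.703, 0.002]
contact_force: [0.8, 0.3, 0.7]
finger_gap: 0.0572
```

```bash
python3 go.py .5736 .3258 .03
```

```text
shift cm [ 0.55 -0.6   2.99] turn [ 0.004 -0.001 -0.013]
t 32.65 pos [579.4 320.2  59.9] F [0.8 0.3 0.7] gap 57.2 q6 -1.21 0.011
```

Call:
move_arm(
  rows=[
    [[0.55,-0.6,0],[0.004,0,-0.013],0.34],
    [[0,0,0],[0,0,0],0.34],
    [[0,0,1],[0,0,0],0.34],
    [[0,0,1],[0,0,0],0.34],
    [[0,0,0.8],[0,0,0],0.34],
    [[0,0,0],[0,0,0],0.34],
  ],
)

```text
time_s: 33.4
position: [0.5748, 0.3269, 0.033]
tcp_rot: [0.001, 0.707, 0.708, 0.002]
contact_force: [-1.3, 0.4, 0.6]
finger_gap: 0.0571
```

```bash
python3 go.py .5736 .3258 .009
```

```text
shift cm [-0.12 -0.13  2.4 ] turn [ 0.004 -0.003  0.001]
t 33.40 pos [574.8 326.9  33. ] F [-1.3  0.4  0.6] gap 57.1 q6 -1.21 0.011
```

Call:
move_arm(
  rows=[
    [[-0.1,-0.1,0.8],[0.004,0,0],0.34],
    [[0,0,0.7],[0,0,0],0.34],
    [[0,0,0.6],[0,0,0],0.34],
    [[0,0,0],[0,0,0],0.34],
    [[0,0,0],[0,0,0],0.34],
  ],
)

```text
time_s: 34.02
position: [0.5739, 0.3258, 0.0103]
tcp_rot: [-0.001, 0.707, 0.707, 0.001]
contact_force: [-0.3, 0.2, 0.9]
finger_gap: 0.0573
```

```bash
python3 - <<'E'
from h import *
from go import go
go((.5736,.3258,.010))
s=cam("side");o=manip.get_obs();q=proj(s,o["position"])
crop(s,q,30,12,"pics/d1.png")
E
```

```text
shift cm [ 0.   -0.03  0.03] turn [-0.    -0.002  0.001]
t 34.02 pos [573.9 325.8  10.3] F [-0.3  0.2  0.9] gap 57.3 q6 -1.21 0.011
```

View pics/d1.png

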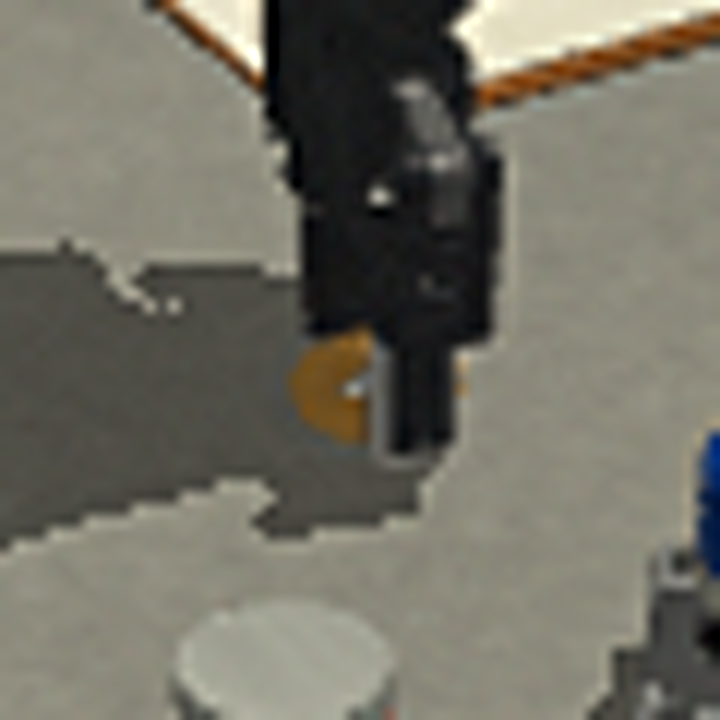

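Call:
move_arm(
  rows=[
    [[0,0,0],[0,0,0],-1],
    [[0,0,0],[0,0,0],-1],
    [[0,0,0],[0,0,0],-1],
    [[0,0,0],[0,0,0],-1],
  ],
)

```text
time_s: 34.58
position: [0.5742, 0.326, 0.0113]
tcp_rot: [-0.001, 0.707, 0.707, 0.001]
contact_force: [1.0, 0.5, 0.3]
finger_gap: 0.0411
```

Call:
move_arm(
  rows=[
    [[0,0,-1],[0,0,0],-1],
    [[0,0,-3],[0,0,0],-1],
    [[0,0,-6],[0,0,0],-1],
    [[0,0,-6],[0,0,0],-1],
    [[0,0,0],[0,0,0],-1],
  ],
)

```text
time_s: 35.2
position: [0.5738, 0.3254, 0.1772]
tcp_rot: [-0.001, 0.707, 0.707, 0.001]
contact_force: [0.3, -0.6, -1.0]
finger_gap: 0.0414
```

```bash
python3 - <<'E'
from h import *
from go import go
go((.626,-.1786,.17))
s=cam("side");o=manip.get_obs();q=proj(s,o["position"])
crop(s,q,30,12,"pics/d2.png")
E
```

```text
shift cm [-50.4    5.17   0.59] turn [-0.    -0.002  0.001]
t 35.20 pos [573.8 325.4 177.2] F [ 0.3 -0.6 -1. ] gap 41.4 q6 -1.21 0.011
```

View pics/d2.png

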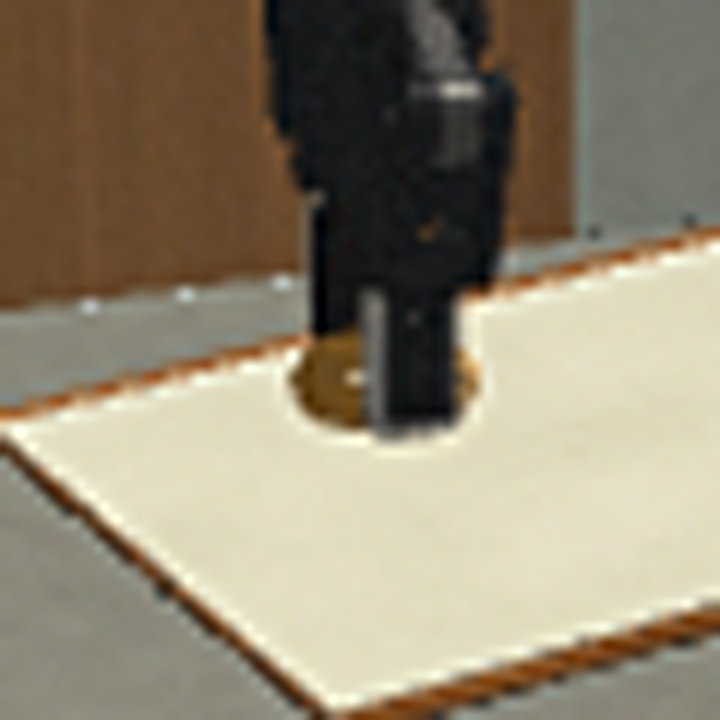

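Call:
move_arm(
  rows=[
    [[-6,0.6,-0.4],[0,0,0],-1],
    [[-6,0.6,-0.3],[0,0,0],-1],
    [[-6,0.6,-0.3],[0,0,0],-1],
    [[-6,0.6,-0.3],[0,0,0],-1],
    [[-6,0.6,0],[0,0,0],-1],
    [[-6,0.6,0],[0,0,0],-1],
    [[-6,0.6,0],[0,0,0],-1],
    [[-6,0.6,0],[0,0,0],-1],
  ],
)

```text
time_s: 36.25
position: [0.6132, -0.1638, 0.1691]
tcp_rot: [-0.013, 0.703, 0.711, -0.01]
contact_force: [0.1, 0.5, -0.5]
finger_gap: 0.0415
```

```bash
python3 go.py .626 -.1786 .15
```

```text
shift cm [-1.5   1.32  1.87] turn [-0.033 -0.004  0.01 ]
t 36.25 pos [ 613.2 -163.8  169.1] F [ 0.1  0.5 -0.5] gap 41.5 q6 -1.99 0.011
```

Call:
move_arm(
  rows=[
    [[-1.4,1.3,0],[-0.033,-0.004,0.01],-1],
    [[0,0,0],[0,0,0],-1],
    [[0,0,1],[0,0,0],-1],
    [[0,0,0.8],[0,0,0],-1],
    [[0,0,0],[0,0,0],-1],
    [[0,0,0],[0,0,0],-1],
  ],
)

```text
time_s: 37.0
position: [0.6231, -0.1751, 0.1427]
tcp_rot: [-0.006, 0.707, 0.707, -0.001]
contact_force: [-0.0, -0.7, -0.4]
finger_gap: 0.0413
```

```bash
python3 go.py .626 -.1786 .125
```

```text
shift cm [-0.36  0.31  1.76] turn [-0.01  -0.006 -0.   ]
t 37.00 pos [ 623.1 -175.1  142.7] F [-0.  -0.7 -0.4] gap 41.3 q6 -2.00 0.011
```

Call:
move_arm(
  rows=[
    [[-0.35,0.3,0],[-0.01,-0.006,0],-1],
    [[0,0,0],[0,0,0],-1],
    [[0,0,0.9],[0,0,0],-1],
    [[0,0,0.8],[0,0,0],-1],
    [[0,0,0],[0,0,0],-1],
    [[0,0,0],[0,0,0],-1],
  ],
)

```text
time_s: 37.75
position: [0.6266, -0.1788, 0.1251]
tcp_rot: [0.001, 0.707, 0.707, 0.0]
contact_force: [0.7, 0.2, -0.9]
finger_gap: 0.0417
```

```bash
python3 - <<'E'
from h import *
from go import go
go((.626,-.1786,.1))
s=cam("side");o=manip.get_obs();q=proj(s,o["position"])
crop(s,q,40,10,"pics/d3.png")
E
```

```text
shift cm [ 0.02 -0.07  2.51] turn [0.002 0.001 0.   ]
t 37.75 pos [ 626.6 -178.8  125.1] F [ 0.7  0.2 -0.9] gap 41.7 q6 -2.00 0.011
```

View pics/d3.png

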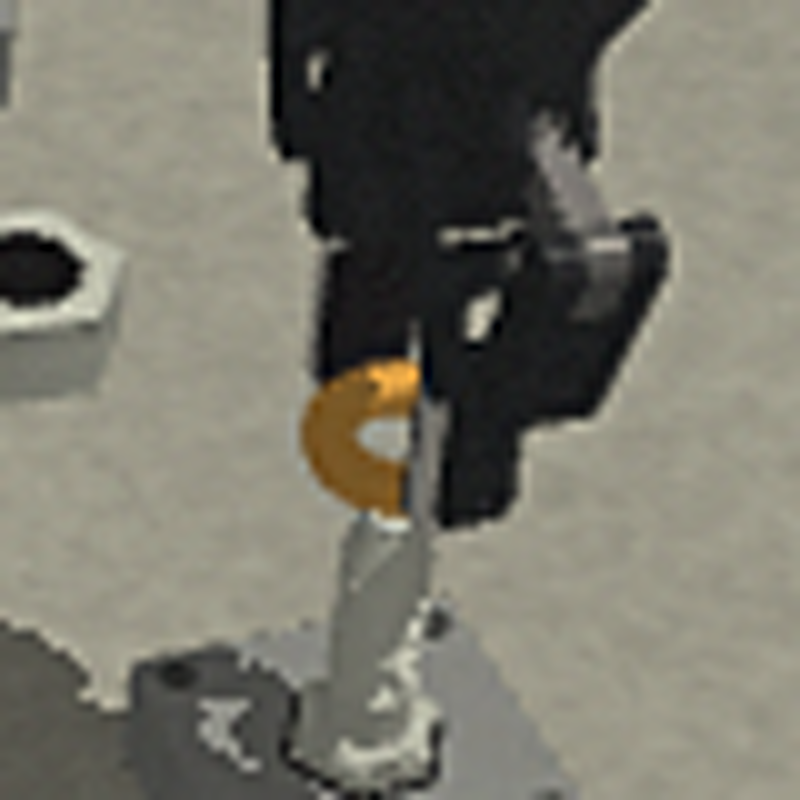

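```bash
python3 - <<'E'
from h import *
s=cam("side");o=manip.get_obs()["position"];q=proj(s,o).astype(int)
f=s["frame"].astype(int)[q[1]-30:q[1]+30,q[0]-30:q[0]+30]
ys,xs=np.nonzero(f[...,0]-f[...,2]>50);print("orange u",xs.min()+q[0]-30-.5,"v",ys.min()+q[1]-30-.5,ys.max()+q[1]-30+.5)
for dx in(-.002,0,.002):
  for dy in(0,):
    P=np.array([proj(s,(o[0]+dx+.022*np.cos(a),o[1]+dy+.022*np.sin(a),z)) for z in(o[2]-.0033,o[2]-.0113) for a in np.linspace(0,6.28,90)])
    print(dx,P.min(0).round(1),P.max(0).round(1))
print(proj(s,(.626,-.1786,.098)))
E
```

```text
orange u 390.5 v 223.5 239.5
-0.002 [389.4 223.4] [411.1 240. ]
0 [390.3 223.2] [411.9 239.8]
0.002 [391.2 223.1] [412.8 239.7]
[399.80287559 238.57549643]
```

The washer is within half a pixel of where it should be, so I lower it.

Call:
move_arm(
  rows=[
    [[0,0,0.5],[0,0,0],-1],
    [[0,0,0.5],[0,0,0],-1],
    [[0,0,0.5],[0,0,0],-1],
    [[0,0,0.5],[0,0,0],-1],
    [[0,0,0.5],[0,0,0],-1],
    [[0,0,0],[0,0,0],-1],
  ],
)

```text
time_s: 38.6
position: [0.6266, -0.1788, 0.0983]
tcp_rot: [0.001, 0.707, 0.707, 0.0]
contact_force: [0.0, 0.6, -1.2]
finger_gap: 0.0415
```

```bash
python3 go.py .626 -.1786 .051
```

```text
shift cm [ 0.02 -0.07  4.73] turn [0.002 0.001 0.   ]
t 38.60 pos [ 626.6 -178.8   98.3] F [ 0.   0.6 -1.2] gap 41.5 q6 -2.00 0.011
```

Call:
move_arm(
  rows=[
    [[0,0,0.6],[0,0,0],-1],
    [[0,0,0.6],[0,0,0],-1],
    [[0,0,0.6],[0,0,0],-1],
    [[0,0,0.6],[0,0,0],-1],
    [[0,0,0.6],[0,0,0],-1],
    [[0,0,0.6],[0,0,0],-1],
    [[0,0,0],[0,0,0],-1],
  ],
)

```text
time_s: 39.48
position: [0.6266, -0.1788, 0.0596]
tcp_rot: [0.001, 0.707, 0.707, 0.0]
contact_force: [0.3, 0.4, -0.7]
finger_gap: 0.0416
```

```bash
python3 go.py .626 -.1786 .051
```

```text
shift cm [ 0.02 -0.06  0.86] turn [0.002 0.001 0.   ]
t 39.48 pos [ 626.6 -178.8   59.6] F [ 0.3  0.4 -0.7] gap 41.6 q6 -2.00 0.011
```

Call:
move_arm(
  rows=[
    [[0,0,0.5],[0,0,0],-1],
    [[0,0,0.3],[0,0,0],-1],
    [[0,0,0],[0,0,0],-1],
  ],
)

```text
time_s: 39.85
position: [0.6269, -0.179, 0.0515]
tcp_rot: [0.001, 0.707, 0.707, 0.0]
contact_force: [0.0, 0.4, -1.1]
finger_gap: 0.0414
```

Call:
move_arm(
  rows=[
    [[0,0,0],[0,0,0],0.34],
    [[0,0,0],[0,0,0],0.34],
    [[0,0,0],[0,0,0],0.34],
    [[0,0,-1.5],[0,0,0],0.34],
    [[0,0,-3],[0,0,0],0.34],
    [[0,0,-3],[0,0,0],0.34],
    [[0,0,-2],[0,0,0],0.34],
    [[0,0,0],[0,0,0],0.34],
  ],
)

```text
time_s: 40.85
position: [0.6282, -0.1794, 0.1546]
tcp_rot: [0.004, 0.707, 0.707, 0.001]
contact_force: [-0.4, 0.3, -0.3]
finger_gap: 0.0574
```

```bash
python3 - <<'E'
from h import *
from go import go
go((.592,-.292,.12))
s=cam("side")
crop(s,(398,260),40,10,"pics/d4.png")
E
```

```text
shift cm [-11.24  -3.64   3.48] turn [0.007 0.003 0.   ]
t 40.85 pos [ 628.2 -179.4  154.6] F [-0.4  0.3 -0.3] gap 57.4 q6 -2.00 0.011
```

View pics/d4.png

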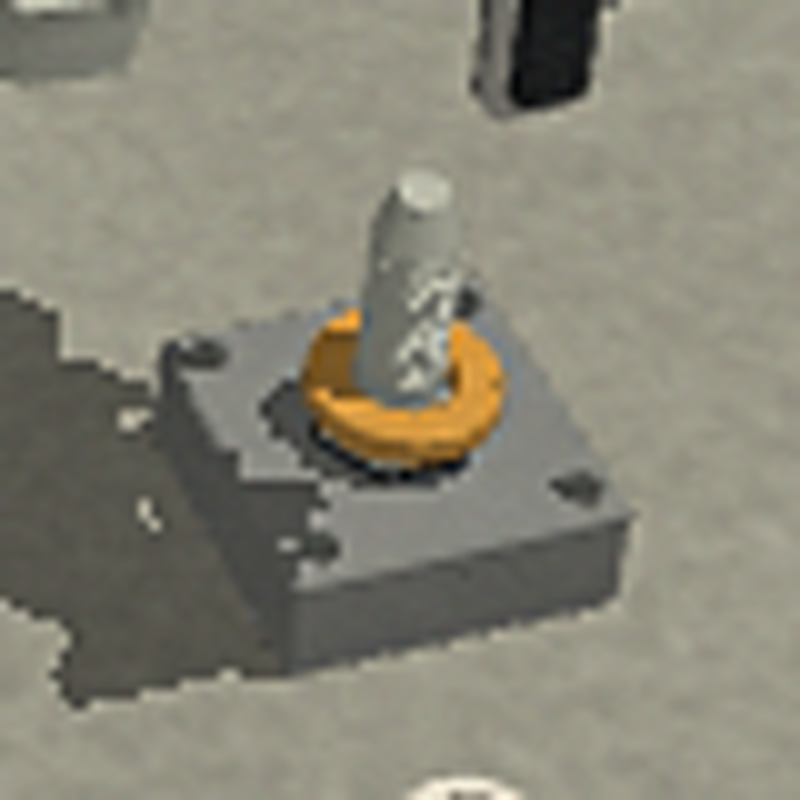

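Call:
move_arm(
  rows=[
    [[-3.8,-1.2,0],[0,0,0],0.13],
    [[-3.8,-1.2,0],[0,0,0],0.13],
    [[-3.6,-1.2,0],[0,0,0],0.13],
    [[0,0,0],[0,0,0],0.13],
    [[0,0,0],[0,0,0],0.13],
  ],
)

```text
time_s: 41.52
position: [0.5874, -0.2908, 0.1449]
tcp_rot: [-0.004, 0.706, 0.708, -0.0]
contact_force: [0.1, 0.8, 0.3]
finger_gap: 0.0481
```

```bash
python3 go.py .592 -.2923 .08
```

```text
shift cm [-0.18  0.5   6.48] turn [-0.005 -0.005  0.002]
t 41.52 pos [ 587.4 -290.8  144.9] F [0.1 0.8 0.3] gap 48.1 q6 -2.19 0.011
```

Call:
move_arm(
  rows=[
    [[-0.2,0.5,0],[-0.005,-0.005,0],0.13],
    [[0,0,0],[0,0,0],0.13],
    [[0,0,2],[0,0,0],0.13],
    [[0,0,2],[0,0,0],0.13],
    [[0,0,2],[0,0,0],0.13],
    [[0,0,0],[0,0,0],0.13],
    [[0,0,0],[0,0,0],0.13],
  ],
)

```text
time_s: 42.4
position: [0.5922, -0.2886, 0.0772]
tcp_rot: [-0.003, 0.705, 0.709, -0.0]
contact_force: [-0.4, 0.1, -0.6]
finger_gap: 0.0483
```

```bash
python3 go.py .592 -.2923 .05
```

```text
shift cm [-0.38 -0.01  2.72] turn [-0.005 -0.004  0.006]
t 42.40 pos [ 592.2 -288.6   77.2] F [-0.4  0.1 -0.6] gap 48.3 q6 -2.18 0.011
```

Call:
move_arm(
  rows=[
    [[-0.35,0,0],[-0.005,-0.004,0.006],0.13],
    [[0,0,0],[0,0,0],0.13],
    [[0,0,0.9],[0,0,0],0.13],
    [[0,0,0.9],[0,0,0],0.13],
    [[0,0,0],[0,0,0],0.13],
    [[0,0,0],[0,0,0],0.13],
  ],
)

```text
time_s: 43.15
position: [0.5933, -0.2933, 0.0599]
tcp_rot: [0.002, 0.707, 0.707, 0.0]
contact_force: [-0.6, -0.5, 0.5]
finger_gap: 0.0483
```

```bash
python3 - <<'E'
from h import *
from go import go
go((.592,-.2923,.014))
s=cam("side");o=manip.get_obs();q=proj(s,o["position"])
crop(s,q,40,10,"pics/e1.png")
E
```

```text
shift cm [ 0.11 -0.14  4.59] turn [ 0.004  0.003 -0.001]
t 43.15 pos [ 593.3 -293.3   59.9] F [-0.6 -0.5  0.5] gap 48.3 q6 -2.18 0.011
```

View pics/e1.png

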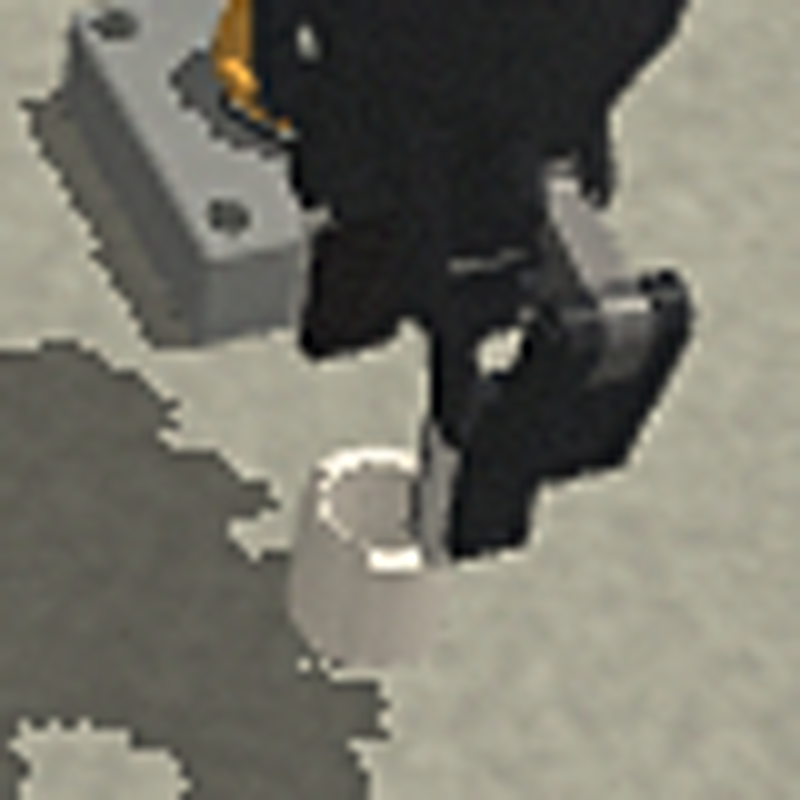

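Call:
move_arm(
  rows=[
    [[0.1,-0.1,0.8],[0.004,0.003,0],0.13],
    [[0,0,0.8],[0,0,0],0.13],
    [[0,0,0.8],[0,0,0],0.13],
    [[0,0,0.8],[0,0,0],0.13],
    [[0,0,0.8],[0,0,0],0.13],
    [[0,0,0.2],[0,0,0],0.13],
    [[0,0,0],[0,0,0],0.13],
  ],
)

```text
time_s: 44.08
position: [0.5919, -0.2919, 0.0143]
tcp_rot: [-0.001, 0.707, 0.707, -0.0]
contact_force: [0.3, -0.0, 0.4]
finger_gap: 0.0484
```

```bash
python3 go.py .592 -.2923 .014
```

```text
shift cm [-0.04  0.01  0.03] turn [-0.002 -0.001 -0.001]
t 44.08 pos [ 591.9 -291.9   14.3] F [ 0.3 -0.   0.4] gap 48.4 q6 -2.18 0.011
```

Call:
move_arm(
  rows=[
    [[0,0,0],[0,0,0],-1],
    [[0,0,0],[0,0,0],-1],
    [[0,0,0],[0,0,0],-1],
    [[0,0,0],[0,0,0],-1],
    [[0,0,0],[0,0,0],-1],
  ],
)

```text
time_s: 44.7
position: [0.5922, -0.2921, 0.015]
tcp_rot: [-0.0, 0.707, 0.707, 0.0]
contact_force: [0.7, 0.3, -1.1]
finger_gap: 0.0314
```

Call:
move_arm(
  rows=[
    [[0,0,-1],[0,0,0],-1],
    [[0,0,-3],[0,0,0],-1],
    [[0,0,-5],[0,0,0],-1],
    [[0,0,-5],[0,0,0],-1],
    [[0,0,0],[0,0,0],-1],
    [[0,0,0],[0,0,0],-1],
  ],
)

```text
time_s: 45.45
position: [0.5919, -0.292, 0.1609]
tcp_rot: [-0.001, 0.707, 0.707, -0.0]
contact_force: [-0.7, 0.7, -1.4]
finger_gap: 0.031
```

```bash
python3 - <<'E'
from h import *
from go import go
go((.626,-.1788,.15))
s=cam("side");o=manip.get_obs();q=proj(s,o["position"])
crop(s,q,40,10,"pics/e2.png")
E
```

```text
shift cm [11.32  3.4   1.1 ] turn [-0.001 -0.001 -0.001]
t 45.45 pos [ 591.9 -292.   160.9] F [-0.7  0.7 -1.4] gap 31.0 q6 -2.18 0.011
```

View pics/e2.png

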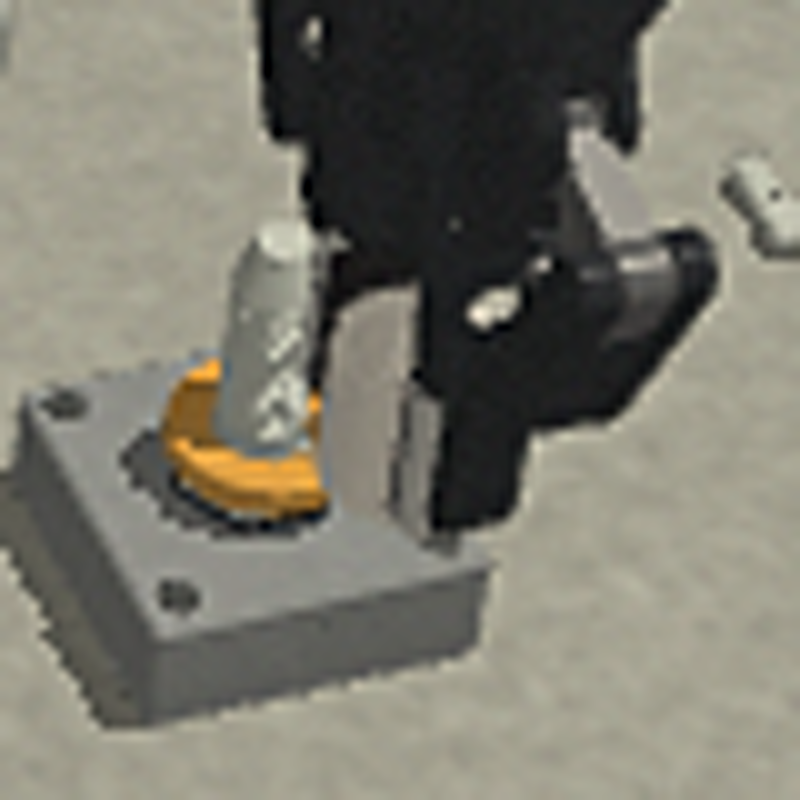

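Call:
move_arm(
  rows=[
    [[3.8,1.1,0],[0,0,0],-1],
    [[3.8,1.1,0],[0,0,0],-1],
    [[3.6,1.1,0],[0,0,0],-1],
    [[0,0,0],[0,0,0],-1],
    [[0,0,0],[0,0,0],-1],
  ],
)

```text
time_s: 46.12
position: [0.6222, -0.1767, 0.1522]
tcp_rot: [-0.007, 0.708, 0.706, -0.002]
contact_force: [0.6, 0.2, -0.7]
finger_gap: 0.031
```

```bash
python3 go.py .626 -.1788 .13
```

```text
shift cm [-0.22  0.41  2.22] turn [-0.013 -0.006 -0.003]
t 46.12 pos [ 622.2 -176.7  152.2] F [ 0.6  0.2 -0.7] gap 31.0 q6 -2.00 0.011
```

Call:
move_arm(
  rows=[
    [[-0.2,0.4,0],[-0.013,-0.006,0],-1],
    [[0,0,0],[0,0,0],-1],
    [[0,0,0.8],[0,0,0],-1],
    [[0,0,0.8],[0,0,0],-1],
    [[0,0,0],[0,0,0],-1],
    [[0,0,0],[0,0,0],-1],
  ],
)

```text
time_s: 46.88
position: [0.625, -0.1819, 0.1335]
tcp_rot: [-0.001, 0.71, 0.705, -0.0]
contact_force: [0.3, -0.1, -0.2]
finger_gap: 0.0309
```

```bash
python3 go.py .6262 -.1788 .13
```

```text
shift cm [0.31 0.12 0.34] turn [-0.002 -0.    -0.007]
t 46.88 pos [ 625.  -181.9  133.5] F [ 0.3 -0.1 -0.2] gap 30.9 q6 -2.00 0.011
```

Call:
move_arm(
  rows=[
    [[0.28,0.1,0],[-0.002,0,-0.007],-1],
    [[0,0,0],[0,0,0],-1],
    [[0,0,0],[0,0,0],-1],
  ],
)

```text
time_s: 47.25
position: [0.6265, -0.1788, 0.1341]
tcp_rot: [0.001, 0.707, 0.707, 0.001]
contact_force: [0.1, 0.1, -0.1]
finger_gap: 0.0313
```

```bash
python3 - <<'E'
from h import *
from go import go
go((.6262,-.1788,.11))
s=cam("side");o=manip.get_obs();q=proj(s,o["position"])
crop(s,q,40,10,"pics/e3.png");print(proj(s,(.626,-.1786,.098))-q,proj(s,o["position"]-[.016,0,.015])-q)
E
```

```text
shift cm [ 0.   -0.03  2.41] turn [0.002 0.    0.001]
t 47.25 pos [ 626.5 -178.8  134.1] F [ 0.1  0.1 -0.1] gap 31.3 q6 -2.01 0.011
[-2.05558771 13.11622139] [-7.79538858  6.96554213]
```

View pics/e3.png

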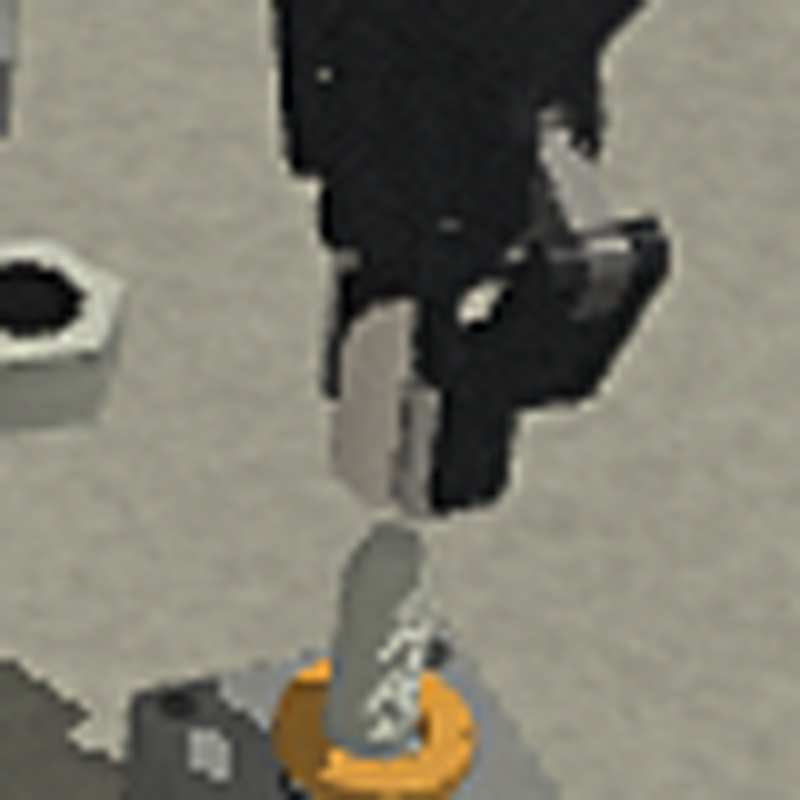

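Call:
move_arm(
  rows=[
    [[0,-0.05,0.5],[0,0,0],-1],
    [[0,0,0.5],[0,0,0],-1],
    [[0,0,0.5],[0,0,0],-1],
    [[0,0,0.5],[0,0,0],-1],
    [[0,0,0.5],[0,0,0],-1],
    [[0,0,0],[0,0,0],-1],
  ],
)

```text
time_s: 48.05
position: [0.6256, -0.1787, 0.1066]
tcp_rot: [0.0, 0.707, 0.707, 0.0]
contact_force: [0.0, 0.7, 0.2]
finger_gap: 0.0311
```

Call:
move_arm(
  rows=[
    [[0,0,0.5],[0,0,0],-1],
    [[0,0,0.5],[0,0,0],-1],
    [[0,0,0.5],[0,0,0],-1],
    [[0,0,0],[0,0,0],-1],
  ],
)

```text
time_s: 48.55
position: [0.6257, -0.1787, 0.0907]
tcp_rot: [0.0, 0.707, 0.707, 0.0]
contact_force: [-0.1, -0.1, -1.3]
finger_gap: 0.0309
```

```bash
python3 go.py .6262 -.1788 .0625
```

```text
shift cm [-0.01  0.05  2.82] turn [ 0.001 -0.     0.001]
t 48.55 pos [ 625.7 -178.7   90.7] F [-0.1 -0.1 -1.3] gap 30.9 q6 -2.01 0.011
```

Call:
move_arm(
  rows=[
    [[0,0,0.5],[0,0,0],-1],
    [[0,0,0.5],[0,0,0],-1],
    [[0,0,0.5],[0,0,0],-1],
    [[0,0,0.5],[0,0,0],-1],
    [[0,0,0.5],[0,0,0],-1],
    [[0,0,0],[0,0,0],-1],
  ],
)

```text
time_s: 49.3
position: [0.6257, -0.1787, 0.0638]
tcp_rot: [0.0, 0.707, 0.707, 0.0]
contact_force: [0.8, 1.0, -0.7]
finger_gap: 0.0314
```

Call:
move_arm(
  rows=[
    [[0,0,0.15],[0,0,0],-1],
    [[0,0,0],[0,0,0],0.2],
    [[0,0,0],[0,0,0],0.2],
    [[0,0,0],[0,0,0],0.2],
    [[0,0,-1.5],[0,0,0],0.2],
    [[0,0,-3],[0,0,0],0.2],
    [[0,0,-4],[0,0,0],0.2],
    [[0,0,-3],[0,0,0],0.2],
  ],
)

```text
time_s: 50.3
position: [0.6251, -0.1785, 0.1818]
tcp_rot: [-0.001, 0.707, 0.707, 0.0]
contact_force: [0.5, 0.4, 0.3]
finger_gap: 0.0514
```

Call:
move_arm(
  rows=[
    [[0,-4,-3],[0,0,0],0.2],
    [[0,-4,-3],[0,0,0],0.2],
    [[0,-4,0],[0,0,0],0.2],
    [[0,0,0],[0,0,0],0.2],
    [[0,0,0],[0,0,0],0.2],
  ],
)

```text
time_s: 50.92
position: [0.5051, -0.18, 0.2548]
tcp_rot: [0.008, 0.707, 0.707, 0.002]
contact_force: [-0.1, 0.3, -0.1]
finger_gap: 0.0508
```

```bash
python3 - <<'E'
from h import *
from go import go
go(None)
T=[]
for n,cs in dict(side=[(347,180),(398,260)],top=[(285,153),(422,155)]).items():
    c=cam(n);cv2.imwrite(f"pics/{n}_end.png",c["frame"][:,:,::-1])
    for (u,v),P,st in zip(cs,[(.629,.149),(.626,-.1786)],[((.081,.029),(.056,.029)),((.078,.016),(.046,.022))]):
        p=c["frame"][v-32:v+32,u-32:u+32,::-1]; p=cv2.resize(p,(300,300),interpolation=cv2.INTER_CUBIC);k=300/64
        for z,r in st:
            pts=np.array([(proj(c,(P[0]+r*np.cos(a),P[1]+r*np.sin(a),z))+.5-np.array((u-32,v-32)))*k for a in np.linspace(0,6.28,60)]).astype(int)
            cv2.polylines(p,[pts],True,(0,0,255),1)
        T.append(p)
cv2.imwrite("pics/end.png",np.vstack([np.hstack(T[:2]),np.hstack(T[2:])]))
E
```

```text
t 50.92 pos [ 505.1 -180.   254.8] F [-0.1  0.3 -0.1] gap 50.8 q6 -2.10 0.011
```

View pics/end.png

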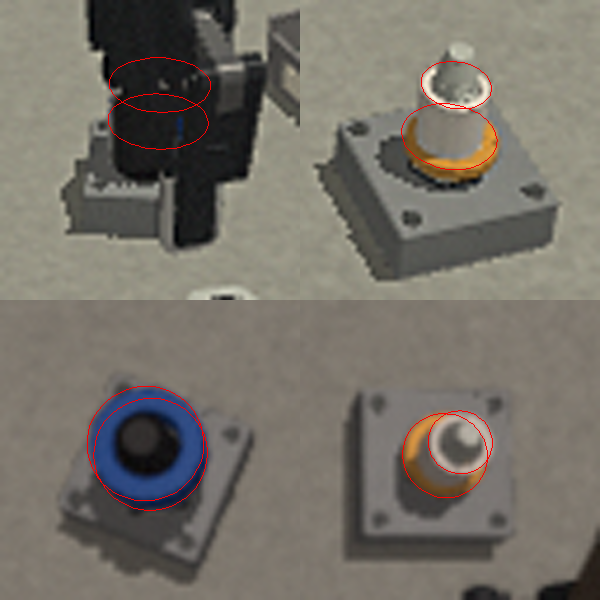

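View pics/side_end.png

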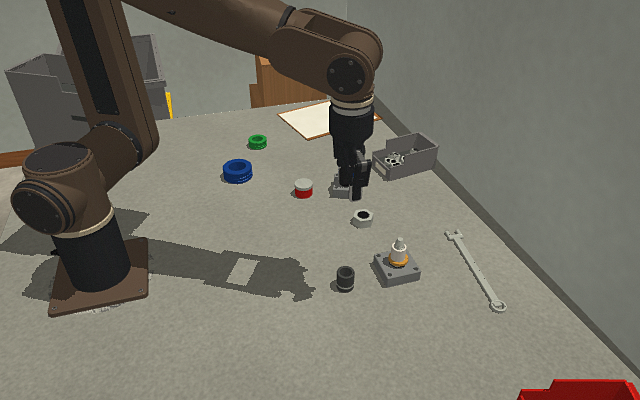

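Call:
move_arm(
  rows=[
    [[-5,0,0],[0,0,0],0.2],
    [[-5,0,0],[0,0,0],0.2],
    [[-5,0,0],[0,0,0],0.2],
    [[0,0,0],[0,0,0],0.2],
    [[0,0,0],[0,0,0],0.2],
    [[0,0,0],[0,0,0],0.2],
  ],
)

```text
time_s: 51.78
position: [0.51, -0.3322, 0.2519]
tcp_rot: [0.005, 0.704, 0.71, 0.003]
contact_force: [0.1, 0.3, -0.9]
finger_gap: 0.0513
```

```bash
python3 - <<'E'
from h import *
c=cam("side");u,v=347,180;p=c["frame"][v-32:v+32,u-32:u+32,::-1]; p=cv2.resize(p,(600,600),interpolation=cv2.INTER_CUBIC);k=600/64
for z,r in ((.081,.029),(.056,.029),(.046,.028)):
    pts=np.array([(proj(c,(.629+r*np.cos(a),.149+r*np.sin(a),z))+.5-np.array((u-32,v-32)))*k for a in np.linspace(0,6.28,60)]).astype(int)
    cv2.polylines(p,[pts],True,(0,0,255),1)
cv2.imwrite("pics/end2.png",p)
print(manip.get_obs()["qd"].round(4))
E
```

```text
[ 0.0024 -0.0085  0.0041 -0.0012 -0.0009 -0.0026]
```

View pics/end2.png

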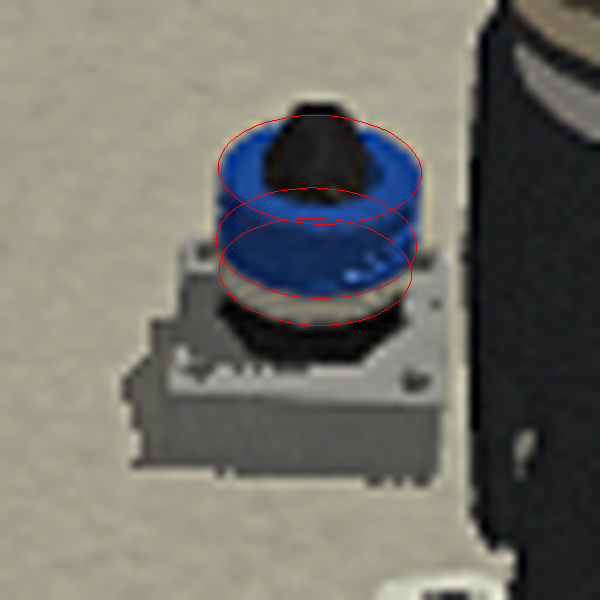

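All the edges match the stacked heights to about a pixel, so I hand the job in.

```bash
python3 -c "
from plant import manip
print(manip.hand_in())"
```

```text
the job is handed in; nothing more can be done
None
```

Both bolt sets are made up and the job was handed in at about 52 s of the 120 s allowed; no verdict was reported.

- **Thick bolt:** the black spring washer, big bright washer and blue bush went on in that order. I lowered each over the tip and released it within about 2 mm of its seat.
- **Thin bolt:** the brass washer and then the aluminium sleeve went on the same way.

**Last checks:**
- **Stack positions:** in the last side and top views, the outlines expected at the stacked heights matched the pieces to about a pixel (roughly 2 mm). All pieces looked concentric and level.
- **Mismatch:** right after placing, the big washer looked 1 to 1.5 pixels low in the side view, though it was centred from above. With the bush on, its lower edge matched the outline.
- **Spring washer:** it is black on black, so I confirmed it mainly by the correct height of the pieces above it.
- **Bystanders:** the nut, socket and tin show no visible shift in the last side view. I did not measure them to the millimetre.
- **Robot:** the gripper was clear of everything, and the wrist force after each move stayed under about 2 N.

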